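# Load data loggers into the shaker fixture and bayonet-lock its top plate

## Robot

A 6-joint arm with a two-finger parallel gripper is mounted at the origin on a cart in front of the work surface, level with it; the furniture and walls round the work are solid. World frame = base frame: x ahead of the robot, y to its left, z up, the work surface at z = 0. Lengths are in m, angles in degrees, forces in N, time in s.
With the tool pointing down it reaches from about 0.25 to 0.725 m from the base axis. Payload 9.7 kg.
Tool frame: the origin (TCP) lies at the very end of the fingers, on their centre line; the grasp point (between the pads) lies 19 mm behind it; z points along the fingers, y is the line along which they close (so a half turn about z gives the same grasp; the last joint's range is limited). The gripper opens to 85 mm and grips with 20 to 120 N. Pads are 22 mm wide; open, the fingers measure 114 mm over their backs; the gripper's body (76 mm by 85 mm) begins 54 mm behind the grasp point. The pads swing forward as they close: fully open they stand 13 mm farther back than shut.
Start: joints at [-71.391, 4.979, 10.078, 95.1, 0, 90], TCP at [0.176, -0.521, 0.231] pointing down, gripper open.
Joint ranges: [-179.16, 179.16], [-48.56, 103.87], [-65.8, 70.77], [-126.05, 130.52], [-82.76, 87.17], [-180, 180]. Speed limits (degrees/s): [127.2, 127.2, 147.25, 180, 180, 180].

## Interface

Orientations are given as [roll, pitch, yaw] about the fixed x, y, z axes, in that order (R = Rz(yaw) Ry(pitch) Rx(roll)).
In Python, from workcell import bot gives the robot as it stands.
- The arm moves only by the tool arm_command, never from a script. Its argument "series" is a list of rows, each a list of 4 numbers: the shift along the tool's x, y, z in m, then the turn about the tool's z in rad. A call has exactly 5 rows; each row is the pose to reach, as a shift and turn from the pose commanded when the call began, along the tool's axes at that moment; what a row does not reach only later rows make up. A row lasts 1/10 s, in which the tool goes at most 50 mm and 8.59 degrees, less where a joint would pass 70% of its speed; a pose out of reach is approached as far as the arm can. A call with a gripper value outside its range is refused whole. "hand" is the finger opening in m, from 0 to 0.0854, set as the call begins (left out, the last holds). The fingers move at their own pace and stop on an object; "grip_force" is the grip in N (left out, the last holds). Time passes only in rows, so rows that repeat a pose let the fingers close, or fill a call up. It gives the time, the measured TCP pose, the force, the opening and the grip force at its end, in the units of the state.
- bot.get_obs(): the state, without advancing time (a new reading comes with each control period).
- bot.camera(name): name is "scene" or "side" or "wrist"; returns a dict with "color" (400x640x3 uint8, blue, green, red), "camera_matrix" (3x3 intrinsics, pixels), "xyz" and "orientation" of the camera in the world; the wrist camera has in their place "T_tool_cam" (4x4, takes a point from camera to tool coordinates, whose origin is the TCP and whose axes are the flange's). Camera axes: x right, y up, looking along -z (the intrinsics and any distortion apply to the point x, -y, -z); pixel columns grow to the right and rows downward; lengths in m; the calibration is good to about 2 mm. A picture is of the moment at which its call begins: read the wrist's pose just before it. There is no depth.
- bot.job_done(): hands the job in; it is judged then, once.
Trained networks look in the newest picture that a camera, given by its name, has taken for a name from the list of things; names that differ only in an ending like _2 or _b are one class to them, and where a whole thing is asked for, a point or a joint stands for the part that bears it (a point fixed in the world has none). Each returns a list of dicts, best first, with "confidence" (0 to 1); they miss things now and then, are a little off and sometimes report something else, mostly with a low value. They report only what shows in the picture. A call takes as long as a camera call. They do not tell look-alikes from the thing itself.
- bot.find_in(camera, target): "location" ([column, row] in pixels, amid what is visible of it).
- bot.mark_of(camera, target): "location" ([column, row] in pixels: a listed point, or the origin of a listed thing).
The state is a dict: "time": time; "q": joint angles; "qd": joint speeds; "joint_efforts": joint torques, N m; "ee_pos": TCP position; "tcp_rot": TCP orientation; "wrist_force": force on the tool from outside, world axes, zero at the start; "torque": the same for the moment, N m; "opening": finger opening in m; "grasp_force": force on a finger pad.
Only numpy, scipy, OpenCV 4.12 (cv2) and the standard library are available. Lean on these libraries where they do the work, as an engineer would, in place of code of your own. Each camera call takes 0.05 s, during which the arm holds its last target. There are 200 camera calls.

## Task

Load the shaker fixture: pull every logger that is standing in the charging dock straight up out of its socket and plug it fully down into a nest of the fixture, one to a nest, any nests. Then pick up the top plate by its handle, lower it level over the two guide pins until it rests fully home, and lock both bayonet knobs: push each one down against its spring, turn it clockwise to the stop (just under a quarter turn), and let it spring back up so that it is caught under the cross bar. Leave the other things on the bench alone.

Things in the scene. Friction and masses are not known exactly. Their poses are not given: they have to be found in the camera images.
- dock: charging dock, black block 78 (x) x 262 (y) x 40 mm fixed to the bench, four sockets in a row at y = -93, -31, 31, 93 mm, three or four of them holding a logger. Origin: centre of the underside. A sprung detent in each socket grips the logger's plug: a straight upward pull of about 8 to 15 N frees it; it is clear after 25 mm
- fixture: shaker fixture fixed to the bench: aluminium base 110 (x) x 312 (y) x 30 mm with four nests along y; near each end a riser block 74 (x) x 30 (y) mm, its top 84 mm above the bench, with a guide pin (12 mm thick, coned tip at 130 mm) at y = -129 and 129 mm; inside of each a thin stud with a cross bar. Origin: centre of the underside, z up
- nest0 (a point): middle of the mouth of the first nest, on the base's top face 30 mm above the bench; axes as the fixture's. The nest is a pocket 32 (x) x 26 (y) mm, 26 mm deep. A logger fully down has its shoulder on the base and its origin 24 mm below this point; turned by 180 degrees it fits as well
- nest1 (a point): middle of the mouth of the second nest, on the base's top face 30 mm above the bench; axes as the fixture's. The nest is a pocket 32 (x) x 26 (y) mm, 26 mm deep. A logger fully down has its shoulder on the base and its origin 24 mm below this point; turned by 180 degrees it fits as well
- nest2 (a point): middle of the mouth of the third nest, on the base's top face 30 mm above the bench; axes as the fixture's. The nest is a pocket 32 (x) x 26 (y) mm, 26 mm deep. A logger fully down has its shoulder on the base and its origin 24 mm below this point; turned by 180 degrees it fits as well
- nest3 (a point): middle of the mouth of the fourth nest, on the base's top face 30 mm above the bench; axes as the fixture's. The nest is a pocket 32 (x) x 26 (y) mm, 26 mm deep. A logger fully down has its shoulder on the base and its origin 24 mm below this point; turned by 180 degrees it fits as well
- stud0 (a point): centre of the cross bar on the stud at the fixture's y = -94 mm: stud 9 mm thick; flat cross bar 28 mm long, 7 mm wide, 6 mm high, its centre 112.5 mm above the bench, level, pointing 40 degrees counter-clockwise from the fixture's y seen from above
- stud1 (a point): centre of the cross bar on the stud at the fixture's y = 94 mm: stud 9 mm thick; flat cross bar 28 mm long, 7 mm wide, 6 mm high, its centre 112.5 mm above the bench, level, pointing 40 degrees counter-clockwise from the fixture's y seen from above
- seat (a point): point on the fixture's vertical centre line at the height of the riser tops (84 mm), on which the plate comes to rest; axes as the fixture's
- logger0: plug-in vibration logger (None if absent): grey block 40 (x) x 34 (y) x 50 mm on a narrower black plug 28 (x) x 22 (y) mm, 24 mm long, stepped in at its foot; 74 mm tall, 0.1 to 0.16 kg. Origin: centre of the underside of the plug; z up. In the dock the origin is 16 mm above the bench and x points across the row of sockets; grip it across x, where no neighbour is in the way
- logger1: plug-in vibration logger (None if absent): grey block 40 (x) x 34 (y) x 50 mm on a narrower black plug 28 (x) x 22 (y) mm, 24 mm long, stepped in at its foot; 74 mm tall, 0.1 to 0.16 kg. Origin: centre of the underside of the plug; z up. In the dock the origin is 16 mm above the bench and x points across the row of sockets; grip it across x, where no neighbour is in the way
- logger2: plug-in vibration logger (None if absent): grey block 40 (x) x 34 (y) x 50 mm on a narrower black plug 28 (x) x 22 (y) mm, 24 mm long, stepped in at its foot; 74 mm tall, 0.1 to 0.16 kg. Origin: centre of the underside of the plug; z up. In the dock the origin is 16 mm above the bench and x points across the row of sockets; grip it across x, where no neighbour is in the way
- logger3: plug-in vibration logger (None if absent): grey block 40 (x) x 34 (y) x 50 mm on a narrower black plug 28 (x) x 22 (y) mm, 24 mm long, stepped in at its foot; 74 mm tall, 0.1 to 0.16 kg. Origin: centre of the underside of the plug; z up. In the dock the origin is 16 mm above the bench and x points across the row of sockets; grip it across x, where no neighbour is in the way
- plate: top plate, dark, 100 (x) x 300 (y) x 12 mm, 0.6 to 0.9 kg in all. Origin: centre of the underside of its 4 mm rubber pads; top face at z = 16 mm. Guide holes 13.6 mm at y = -129 and 129 mm, bayonet knobs at y = -94 and 94 mm. Home, its origin is 4 mm below the seat point and its y is along the fixture's; turned by 180 degrees it fits as well. Starts flat on the bench
- handle (a point): centre of the bar of the bridge handle over the plate's middle (70 mm above the plate's origin): bar 16 mm wide (x), 16 mm high, 67 mm long (along y), 46 mm free below it; axes as the plate's
- knob0 (a point): on the axis of the knob at the plate's y = -94 mm, 1.5 mm below the top of its wing and 76 mm above the plate's origin when up. Wing: black bar 14 mm wide, 50 mm long (this point's y), its top 25 mm above the flat steel sleeve under it, 46 mm wide; grip it across the 14 mm. Open, it points 40 degrees counter-clockwise of the plate's y seen from above; locked, 40 degrees clockwise
- knob1 (a point): on the axis of the knob at the plate's y = 94 mm, 1.5 mm below the top of its wing and 76 mm above the plate's origin when up. Wing: black bar 14 mm wide, 50 mm long (this point's y), its top 25 mm above the flat steel sleeve under it, 46 mm wide; grip it across the 14 mm. Open, it points 40 degrees counter-clockwise of the plate's y seen from above; locked, 40 degrees clockwise
- press0 (a joint): how far knob 0 is pushed down (m): 0 = up, 0.0105 = end of its stroke; the spring pushes back with 6 to 13 N. With the plate home the cross bar bars the turn until the knob is down more than 0.0075; locked and let go, it springs back to about 0.004 (if it stays at about 0.007 it has missed its notch)
- press1 (a joint): how far knob 1 is pushed down (m): 0 = up, 0.0105 = end of its stroke; the spring pushes back with 6 to 13 N. With the plate home the cross bar bars the turn until the knob is down more than 0.0075; locked and let go, it springs back to about 0.004 (if it stays at about 0.007 it has missed its notch)
- turn0 (a joint): how far knob 0 is turned clockwise, seen from above (rad): 0 = open, as at the start; the stop is at 1.42 and the notch in which it seats at about 1.40. It stays where it is left
- turn1 (a joint): how far knob 1 is turned clockwise, seen from above (rad): 0 = open, as at the start; the stop is at 1.42 and the notch in which it seats at about 1.40. It stays where it is left
- oil_bottle: small yellow oil bottle, a bystander on the bench; leave it alone
- box_teal: small teal open box, a bystander on the bench; leave it alone
Things that resemble listed ones, but are neither listed nor needed, are in the scene too. What is shaped like the logger0 but orange is not meant.

How it is judged (in metres and radians):
On the way, in this order (a step that is already met when the one before it is completed fails the run):
1. every logger that is present stands fully down in a nest of the fixture (((x of logger0 in the frame of nest0 between -0.004 and 0.004 m and y of logger0 in the frame of nest0 between -0.004 and 0.004 m and z of logger0 in the frame of nest0 below -0.0215 m and angle between logger0's own z axis and vertical below 0.06 rad) or (x of logger0 in the frame of nest1 between -0.004 and 0.004 m and y of logger0 in the frame of nest1 between -0.004 and 0.004 m and z of logger0 in the frame of nest1 below -0.0215 m and angle between logger0's own z axis and vertical below 0.06 rad) or (x of logger0 in the frame of nest2 between -0.004 and 0.004 m and y of logger0 in the frame of nest2 between -0.004 and 0.004 m and z of logger0 in the frame of nest2 below -0.0215 m and angle between logger0's own z axis and vertical below 0.06 rad) or (x of logger0 in the frame of nest3 between -0.004 and 0.004 m and y of logger0 in the frame of nest3 between -0.004 and 0.004 m and z of logger0 in the frame of nest3 below -0.0215 m and angle between logger0's own z axis and vertical below 0.06 rad)) and ((x of logger1 in the frame of nest0 between -0.004 and 0.004 m and y of logger1 in the frame of nest0 between -0.004 and 0.004 m and z of logger1 in the frame of nest0 below -0.0215 m and angle between logger1's own z axis and vertical below 0.06 rad) or (x of logger1 in the frame of nest1 between -0.004 and 0.004 m and y of logger1 in the frame of nest1 between -0.004 and 0.004 m and z of logger1 in the frame of nest1 below -0.0215 m and angle between logger1's own z axis and vertical below 0.06 rad) or (x of logger1 in the frame of nest2 between -0.004 and 0.004 m and y of logger1 in the frame of nest2 between -0.004 and 0.004 m and z of logger1 in the frame of nest2 below -0.0215 m and angle between logger1's own z axis and vertical below 0.06 rad) or (x of logger1 in the frame of nest3 between -0.004 and 0.004 m and y of logger1 in the frame of nest3 between -0.004 and 0.004 m and z of logger1 in the frame of nest3 below -0.0215 m and angle between logger1's own z axis and vertical below 0.06 rad)) and ((x of logger2 in the frame of nest0 between -0.004 and 0.004 m and y of logger2 in the frame of nest0 between -0.004 and 0.004 m and z of logger2 in the frame of nest0 below -0.0215 m and angle between logger2's own z axis and vertical below 0.06 rad) or (x of logger2 in the frame of nest1 between -0.004 and 0.004 m and y of logger2 in the frame of nest1 between -0.004 and 0.004 m and z of logger2 in the frame of nest1 below -0.0215 m and angle between logger2's own z axis and vertical below 0.06 rad) or (x of logger2 in the frame of nest2 between -0.004 and 0.004 m and y of logger2 in the frame of nest2 between -0.004 and 0.004 m and z of logger2 in the frame of nest2 below -0.0215 m and angle between logger2's own z axis and vertical below 0.06 rad) or (x of logger2 in the frame of nest3 between -0.004 and 0.004 m and y of logger2 in the frame of nest3 between -0.004 and 0.004 m and z of logger2 in the frame of nest3 below -0.0215 m and angle between logger2's own z axis and vertical below 0.06 rad)) and ((x of logger3 in the frame of nest0 between -0.004 and 0.004 m and y of logger3 in the frame of nest0 between -0.004 and 0.004 m and z of logger3 in the frame of nest0 below -0.0215 m and angle between logger3's own z axis and vertical below 0.06 rad) or (x of logger3 in the frame of nest1 between -0.004 and 0.004 m and y of logger3 in the frame of nest1 between -0.004 and 0.004 m and z of logger3 in the frame of nest1 below -0.0215 m and angle between logger3's own z axis and vertical below 0.06 rad) or (x of logger3 in the frame of nest2 between -0.004 and 0.004 m and y of logger3 in the frame of nest2 between -0.004 and 0.004 m and z of logger3 in the frame of nest2 below -0.0215 m and angle between logger3's own z axis and vertical below 0.06 rad) or (x of logger3 in the frame of nest3 between -0.004 and 0.004 m and y of logger3 in the frame of nest3 between -0.004 and 0.004 m and z of logger3 in the frame of nest3 below -0.0215 m and angle between logger3's own z axis and vertical below 0.06 rad))), for 0.2 s.
2. the top plate lies home on the risers over both guide pins, level (horizontal distance between plate and seat below 0.004 m and angle between the y axis of plate and the y axis of fixture, either way round below 0.05 rad and z of plate in the frame of seat between -0.007 and -0.002 m and angle between plate's own z axis and vertical below 0.02 rad), for 0.2 s.
3. both bayonet knobs are pushed in, turned to the stop and sprung back into their notches (value of joint each of turn0, turn1 above 1.25 rad and value of joint press0 between 0.0025 and 0.0058 m and value of joint press1 between 0.0025 and 0.0058 m), for 0.2 s.
At the end, for the whole second after the job is handed in: every logger present is in a nest (4 mm sideways, shoulder within 2.5 mm of the base, tilt under 0.06 rad); the plate is home (4 mm sideways, 2 mm in height, level within 0.02 rad, in line within 0.05 rad); both knobs turned at least 1.25 rad and sprung back to 2.5 to 5.8 mm of push; all at rest (all of step 1 and all of step 2 and all of step 3 and linear speed of each of plate, logger0, logger1, logger2, logger3 below 0.02 m/s); the robot touches nothing.
It fails at once if the small yellow oil bottle is moved more than 40 mm (distance of oil_bottle from where it was at the start of the episode above 0.04 m).
It fails at once if the small teal open box is moved more than 40 mm (distance of box_teal from where it was at the start of the episode above 0.04 m).
Of logger0, logger1, logger2, logger3 only 3 to 4 are there at a start; the rules pass over those that are not, and their reading is None.
At some moment in a run one of plate may be knocked a few centimetres aside while the robot is not near it.
It also fails if it takes over 195 s, if anything falls off the work surface, if the arm or the gripper's body presses on something with over 40 N, if the wrist force passes 120 N, or if a joint passes its speed limit or range.

## Working session

There is one attempt and no reset: what is moved stays moved. The work goes in short steps, Python scripts to look and compute and a tool call to move; the robot and the scene stay as the last step left them, time stands still between calls to the robot, and variables do not carry over. Pictures are saved under pics/ and viewed, at most 14 in all, crops included, and the job is handed in when it is done.

Besides the shell and the picture viewer there is one more tool, called as name(argument=value, ...), one argument or row to a line, values as JSON. arm_command: Moves the arm, as the interface text tells. Its arguments: {"type":"object","properties":{"series":{"type":"array"},"hand":{"type":"number"},"grip_force":{"type":"number"}},"required":["series"]}

```bash
ls; mkdir -p pics
cat > h.py <<'E'
import numpy as np, cv2
from scipy.spatial.transform import Rotation as R
from workcell import bot
def cam(n):
    o=bot.get_obs(); c=bot.camera(n); K=np.array(c["camera_matrix"])
    if n=="wrist":
        T=np.eye(4); T[:3,:3]=R.from_euler("xyz",o["tcp_rot"],degrees=True).as_matrix(); T[:3,3]=o["ee_pos"]
        T=T@np.array(c["T_tool_cam"])
    else:
        T=np.eye(4); ori=np.array(c["orientation"])
        T[:3,:3]=ori if ori.shape==(3,3) else R.from_euler("xyz",ori,degrees=True).as_matrix()
        T[:3,3]=c["xyz"]
    return c,K,T
def ray(K,T,px,z):
    d=np.linalg.inv(K)@[px[0],px[1],1]; d=T[:3,:3]@[d[0],-d[1],-d[2]]
    return T[:3,3]+d*(z-T[2,3])/d[2]
def proj(K,T,p):
    q=T[:3,:3].T@(np.array(p)-T[:3,3]); u=K@[q[0],-q[1],-q[2]]; return u[:2]/u[2]
E
python3 - <<'E'
from h import *
print(bot.get_obs())
for n in ["scene","side"]:
    c,K,T=cam(n); cv2.imwrite(f"pics/{n}0.png",c["color"]); print(n,{k:v for k,v in c.items() if k!="color"})
    for t,z in [("dock",0),("fixture",0),("nest0",.03),("stud0",.1125),("seat",.084),("logger0",.016),("plate",0),("handle",.07),("knob0",.076),("oil_bottle",0),("box_teal",0)]:
        for d in bot.mark_of(n,t): print(t,np.round(d["location"],1),round(d["confidence"],2),np.round(ray(K,T,d["location"],z),3)[:2])
E
```

```text
pics
{'time': 0.0, 'q': array([-7.13898355e+01,  5.01211876e+00,  1.00338266e+01,  9.50995760e+01,
        6.89786072e-04,  9.00005000e+01]), 'qd': array([-0.05108653,  0.01082737, -0.05333008, -0.04153927, -0.05652826,
       -0.00996212]), 'joint_efforts': array([-1.93142077e-03, -5.20385170e+01,  4.64807796e+01,  1.62165973e-02,
       -9.02124020e-05,  5.19289145e-06]), 'ee_pos': array([ 0.17544927, -0.52102043,  0.23056768]), 'tcp_rot': array([-1.79922132e+02, -6.89105933e-04,  1.86096636e+01]), 'wrist_force': array([-0.2347506 ,  0.36710127, -0.97400173]), 'torque': array([-0.00551826, -0.0203993 ,  0.03821578]), 'grasp_force': 0.0, 'opening': 0.08566151426683444}
scene {'camera_matrix': array([[372.97345235,   0.        , 323.49099239],
       [  0.        , 372.97345235, 199.17391842],
       [  0.        ,   0.        ,   1.        ]]), 'xyz': array([0.00865897, 0.63608755, 0.92184049]), 'orientation': array([  45.25025961,    1.2090816 , -140.37937538])}
dock [276.4 304.1] 0.91 [0.457 0.327]
dock [342.  202.9] 0.71 [ 0.555 -0.094]
fixture [328.2 218.7] 0.7 [ 0.546 -0.006]
n
[... 1391 characters left out ...]
01]
nest0 [320.9 233.4] 0.88 [ 0.53  -0.076]
nest0 [319.9 213.8] 0.8 [0.564 0.055]
nest0 [318.4 229.4] 0.55 [ 0.53  -0.049]
stud0 [326.9 211.5] 0.91 [ 0.537 -0.11 ]
stud0 [313.6 187.4] 0.66 [0.548 0.073]
seat [321.4 204.9] 0.6 [0.553 0.001]
logger0 [298.7 189.2] 0.74 [0.556 0.308]
logger0 [260.9 191.7] 0.73 [0.422 0.317]
logger0 [243.2 194.2] 0.72 [0.359 0.309]
logger0 [318.2 220.5] 0.51 [0.554 0.038]
plate [317.6 296. ] 0.94 [ 0.45  -0.334]
handle [321.1 271.6] 0.8 [ 0.456 -0.341]
knob0 [360.2 263.9] 0.74 [ 0.551 -0.341]
knob0 [282.7 274. ] 0.49 [ 0.366 -0.338]
oil_bottle [391.8 243.4] 0.58 [ 0.726 -0.131]
box_teal [386.9 230.2] 0.58 [ 0.746 -0.048]
box_teal [244.7 192. ] 0.56 [0.371 0.368]
```

View pics/scene0.png

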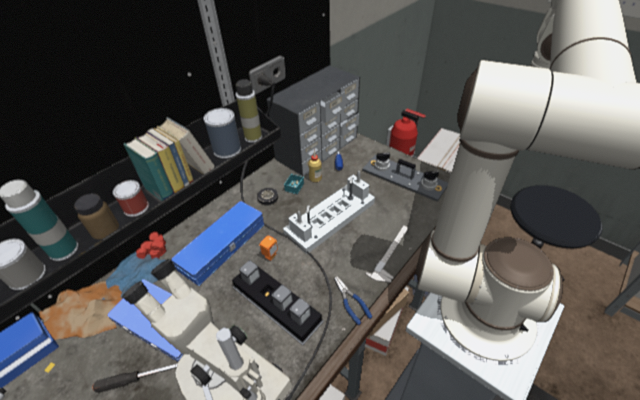

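View pics/side0.png

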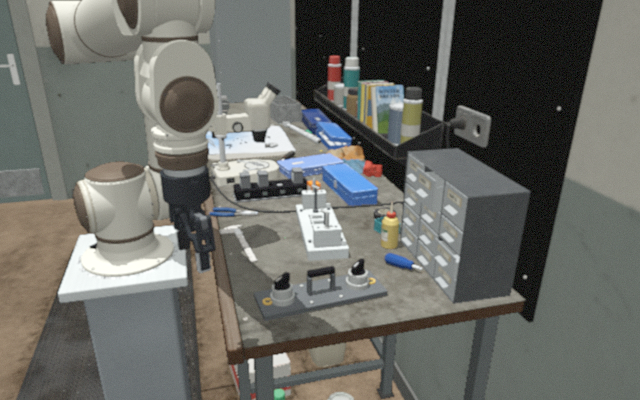

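```bash
cat >> h.py <<'E'
def plan(*wps):
    """wps: (x,y,z,yaw). prints per-call tool-frame shift, turn(rad)"""
    o=bot.get_obs(); p=np.array(o["ee_pos"]); yaw=o["tcp_rot"][2]
    for w in wps:
        d=np.array(w[:3])-p; dy=(w[3]-yaw+180)%360-180
        n=int(max(np.ceil(np.linalg.norm(d)/.24),np.ceil(abs(dy)/40),1))
        for i in range(n):
            a=np.radians(yaw+dy*i/n); s=d/n
            v=[s[0]*np.cos(a)+s[1]*np.sin(a), s[0]*np.sin(a)-s[1]*np.cos(a), -s[2]]
            print(w,"->",np.round(v,4),"turn",round(-np.radians(dy/n),3),f"({i+1}/{n})")
        p=np.array(w[:3]); yaw=w[3]
E
python3 - <<'E'
from h import *
c=bot.camera("wrist"); print(np.round(c["T_tool_cam"],3)); print(c["camera_matrix"])
plan((0.37,-0.33,0.34,18.6),(0.45,-0.01,0.34,18.6))
E
```

```text
[[-0.001  0.951  0.309  0.079]
 [ 1.     0.001  0.     0.001]
 [ 0.     0.309 -0.951 -0.143]
 [ 0.     0.     0.     1.   ]]
[[336.19377761   0.         324.91569896]
 [  0.         336.19377761 199.06035606]
 [  0.           0.           1.        ]]
(0.37, -0.33, 0.34, 18.6) -> [ 0.1227 -0.0596 -0.0544] turn 0.0 (1/2)
(0.37, -0.33, 0.34, 18.6) -> [ 0.1227 -0.0596 -0.0544] turn 0.0 (2/2)
(0.45, -0.01, 0.34, 18.6) -> [ 0.0889 -0.1389 -0.    ] turn -0.0 (1/2)
(0.45, -0.01, 0.34, 18.6) -> [ 0.0889 -0.1389 -0.    ] turn -0.0 (2/2)
```

arm_command(
  series=[
    [0.025,-0.012,-0.02,0],
    [0.06,-0.03,-0.04,0],
    [0.1,-0.05,-0.055,0],
    [0.14,-0.06,-0.055,0],
    [0.15,-0.06,-0.055,0],
  ],
)

```text
time: 1.75
ee_pos: [0.301, -0.4146, 0.2872]
tcp_rot: [179.9, -0.1, 18.8]
wrist_force: [0.4, -0.2, 0.7]
opening: 0.0854
grasp_force: 0.0
```

arm_command(
  series=[
    [0.025,-0.012,-0.02,0],
    [0.06,-0.03,-0.04,0],
    [0.1,-0.05,-0.055,0],
    [0.12,-0.06,-0.055,0],
    [0.12,-0.06,-0.055,0],
  ],
)

```text
time: 2.25
ee_pos: [0.3948, -0.32, 0.3414]
tcp_rot: [180.0, -0.0, 18.8]
wrist_force: [0.2, 0.3, -0.4]
opening: 0.0854
grasp_force: 0.0
```

```bash
cat >> h.py <<'E'
def marks(n,lst,mn=0.3):
    c,K,T=cam(n); r={}
    for t,z in lst:
        r[t]=[]
        for d in bot.mark_of(n,t):
            if d["confidence"]>mn:
                w=ray(K,T,d["location"],z); r[t].append(w)
                print(t,np.round(d["location"],1),round(d["confidence"],2),np.round(w,4)[:2])
    return c,K,T,r
FX=[("fixture",0),("nest0",.03),("stud0",.1125),("seat",.084)]
PL=[("plate",0),("handle",.07),("knob0",.076)]
DK=[("dock",0),("logger0",.016)]
E
python3 - <<'E'
from h import *
c,*_=marks("wrist",PL+FX); cv2.imwrite("pics/w1.png",c["color"])
plan((0.47,-0.0,0.34,0))
E
```

```text
plate [352.7 115.3] 0.61 [ 0.4508 -0.3435]
handle [351.6 114.2] 0.58 [ 0.4544 -0.335 ]
knob0 [334.6 188.4] 0.75 [ 0.3622 -0.3455]
knob0 [375.9  28.6] 0.74 [ 0.5488 -0.3282]
(0.47, -0.0, 0.34, 0) -> [ 0.0879 -0.1403  0.0006] turn 0.162 (1/2)
(0.47, -0.0, 0.34, 0) -> [ 0.0642 -0.1527  0.0006] turn 0.162 (2/2)
```

arm_command(
  series=[
    [0.01,-0.03,0,0.04],
    [0.04,-0.07,0,0.08],
    [0.06,-0.11,0,0.12],
    [0.088,-0.14,0,0.16],
    [0.088,-0.14,0,0.162],
  ],
)

```text
time: 3.15
ee_pos: [0.4327, -0.1575, 0.3415]
tcp_rot: [-180.0, -0.1, 9.5]
wrist_force: [0.2, -0.4, 0.1]
opening: 0.0854
grasp_force: 0.0
```

arm_command(
  series=[
    [0.01,-0.03,0,0.04],
    [0.03,-0.07,0,0.08],
    [0.045,-0.11,0,0.12],
    [0.064,-0.152,0,0.16],
    [0.064,-0.152,0,0.162],
  ],
)

```text
time: 3.65
ee_pos: [0.4711, 0.0031, 0.3407]
tcp_rot: [-179.9, 0.0, 0.6]
wrist_force: [0.4, -0.8, -0.2]
opening: 0.0851
grasp_force: 0.0
```

Run:
```python
from h import *
c,*_=marks("wrist",FX+DK); cv2.imwrite("pics/w2.png",c["color"])
plan((0.43,0.28,0.34,0))
```

```text
fixture [338.2  98. ] 0.79 [ 0.5401 -0.0155]
nest0 [324.7  96. ] 0.95 [0.5431 0.003 ]
nest0 [380.2 104.5] 0.88 [ 0.5332 -0.0691]
nest0 [349.5  98.6] 0.74 [ 0.5402 -0.029 ]
nest0 [294.   91.8] 0.65 [0.5479 0.0425]
nest0 [428.3 112.1] 0.42 [ 0.5243 -0.1326]
stud0 [251.7  87.6] 0.93 [0.5522 0.0794]
stud0 [425.7 112.4] 0.9 [ 0.5288 -0.1053]
seat [335.9  99.6] 0.76 [ 0.5402 -0.0098]
dock [100.2 151.6] 0.93 [0.4626 0.3271]
dock [584.5 246.2] 0.74 [ 0.3193 -0.4101]
logger0 [107.8 217.6] 0.85 [0.3666 0.3245]
logger0 [80.5 86.6] 0.69 [0.5516 0.3253]
logger0 [158.8  59.6] 0.64 [0.5857 0.2172]
logger0 [100.9 175.6] 0.59 [0.4309 0.3221]
(0.43, 0.28, 0.34, 0) -> [-0.0204 -0.1407  0.0007] turn -0.001 (1/2)
(0.43, 0.28, 0.34, 0) -> [-0.0202 -0.1407  0.0007] turn -0.001 (2/2)
```

View pics/w2.png

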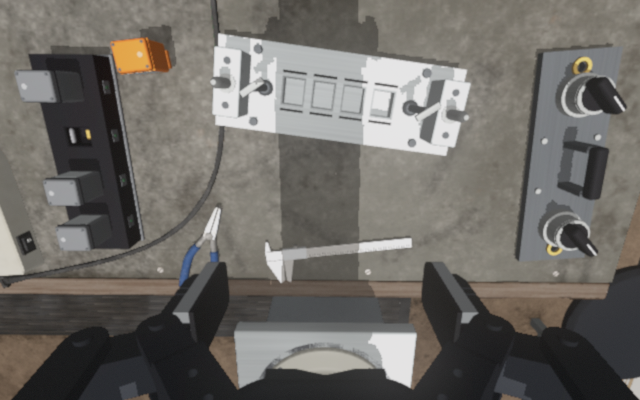

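arm_command(
  series=[
    [-0.005,-0.03,0,0],
    [-0.01,-0.07,0,0],
    [-0.015,-0.11,0,0],
    [-0.02,-0.14,0,0],
    [-0.02,-0.14,0,0],
  ],
)

```text
time: 4.5
ee_pos: [0.4572, 0.0397, 0.3414]
tcp_rot: [-177.9, 0.1, 3.7]
wrist_force: [0.3, -0.1, 0.2]
opening: 0.0854
grasp_force: 0.0
```

arm_command(
  series=[
    [-0.005,-0.03,0,0],
    [-0.01,-0.07,0,0],
    [-0.015,-0.11,0,0],
    [-0.02,-0.14,0,0],
    [-0.02,-0.14,0,0],
  ],
)

```text
time: 5.0
ee_pos: [0.4419, 0.0766, 0.3462]
tcp_rot: [-175.8, 0.1, 7.2]
wrist_force: [-0.9, -0.4, 0.9]
opening: 0.0852
grasp_force: 0.0
```

Run:
```python
from h import *
c,*_=marks("wrist",DK); cv2.imwrite("pics/w3.png",c["color"])
```

```text
dock [175.6 109.7] 0.8 [0.4626 0.3232]
logger0 [248.3  22. ] 0.75 [0.5872 0.2174]
logger0 [172.4 174.8] 0.74 [0.3685 0.3216]
logger0 [164.7  38.7] 0.64 [0.5546 0.3284]
logger0 [171.3 131.9] 0.64 [0.4325 0.3219]
```

View pics/w3.png

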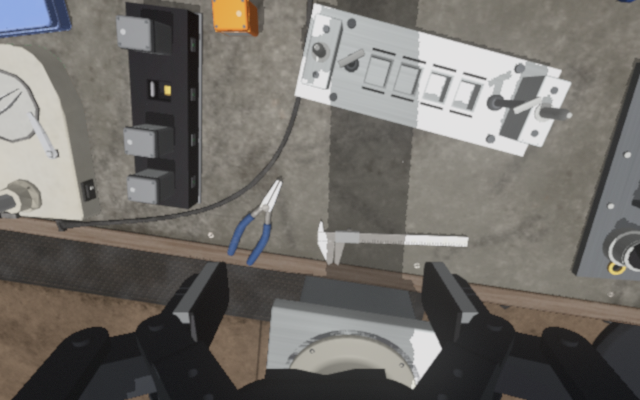

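Run:
```python
from h import *
o=bot.get_obs(); print(o["time"],np.round(o["q"],1),np.round(o["ee_pos"],4),np.round(o["tcp_rot"],2),np.round(o["joint_efforts"],1),np.round(o["wrist_force"],1))
plan((0.44,0.14,0.34,25),(0.43,0.25,0.34,45))
```

```text
5.15 [  7.1  -4.5  13.7 108.3   4.2 179.9] [0.4421 0.0762 0.3461] [-1.7582e+02  1.2000e-01  7.1800e+00] [  0.2 -38.9  43.7   0.1   0.3  -0. ] [0.7 0.9 0.2]
(0.44, 0.14, 0.34, 25) -> [ 0.0058 -0.0636  0.0061] turn -0.311 (1/1)
(0.43, 0.25, 0.34, 45) -> [ 0.0374 -0.1039 -0.    ] turn -0.349 (1/1)
```

arm_command(
  series=[
    [0,0,0,-0.15],
    [0,0,0,-0.3],
    [0,0,0,-0.45],
    [0,0,0,-0.6],
    [0,0,0,-0.6],
  ],
)

```text
time: 5.65
ee_pos: [0.4422, 0.076, 0.3459]
tcp_rot: [-176.5, -2.3, 41.6]
wrist_force: [-0.2, 0.2, 0.1]
opening: 0.0852
grasp_force: 0.0
```

arm_command(
  series=[
    [0,0,0,-0.14],
    [0,0,0,-0.28],
    [0,0,0,-0.42],
    [0,0,0,-0.56],
    [0,0,0,-0.7],
  ],
)

```text
time: 6.15
ee_pos: [0.4422, 0.0761, 0.346]
tcp_rot: [-178.7, -4.0, 81.6]
wrist_force: [0.2, 0.5, -0.9]
opening: 0.0854
grasp_force: 0.0
```

arm_command(
  series=[
    [0,0,0,-0.14],
    [0,0,0,-0.28],
    [0,0,0,-0.42],
    [0,0,0,-0.56],
    [0,0,0,-0.7],
  ],
)

```text
time: 6.65
ee_pos: [0.4422, 0.0761, 0.346]
tcp_rot: [178.4, -3.9, 121.8]
wrist_force: [-0.3, -0.1, -0.3]
opening: 0.0852
grasp_force: 0.0
```

arm_command(
  series=[
    [0,0,0,-0.14],
    [0,0,0,-0.28],
    [0,0,0,-0.42],
    [0,0,0,-0.56],
    [0,0,0,-0.7],
  ],
)

```text
time: 7.15
ee_pos: [0.4422, 0.0761, 0.3459]
tcp_rot: [176.3, -1.9, 162.0]
wrist_force: [-0.0, 0.7, -0.9]
opening: 0.0852
grasp_force: 0.0
```

arm_command(
  series=[
    [0,0,0,-0.14],
    [0,0,0,-0.28],
    [0,0,0,-0.42],
    [0,0,0,-0.56],
    [0,0,0,-0.7],
  ],
)

```text
time: 7.65
ee_pos: [0.4422, 0.0761, 0.346]
tcp_rot: [175.9, 0.9, -158.0]
wrist_force: [0.3, -0.4, -0.7]
opening: 0.0854
grasp_force: 0.0
```

arm_command(
  series=[
    [0,0,0,-0.14],
    [0,0,0,-0.28],
    [0,0,0,-0.42],
    [0,0,0,-0.56],
    [0,0,0,-0.7],
  ],
)

```text
time: 8.15
ee_pos: [0.4422, 0.0761, 0.346]
tcp_rot: [177.5, 3.3, -118.0]
wrist_force: [-1.0, -0.1, 0.1]
opening: 0.0855
grasp_force: 0.0
```

arm_command(
  series=[
    [0,0,0,-0.14],
    [0,0,0,-0.28],
    [0,0,0,-0.42],
    [0,0,0,-0.56],
    [0,0,0,-0.7],
  ],
)

```text
time: 8.65
ee_pos: [0.4422, 0.0761, 0.346]
tcp_rot: [-179.8, 4.2, -77.8]
wrist_force: [0.8, -0.1, 0.0]
opening: 0.0855
grasp_force: 0.0
```

arm_command(
  series=[
    [0,0,0,-0.14],
    [0,0,0,-0.28],
    [0,0,0,-0.42],
    [0,0,0,-0.56],
    [0,0,0,-0.7],
  ],
)

```text
time: 9.15
ee_pos: [0.4422, 0.0761, 0.3459]
tcp_rot: [-177.1, 3.0, -37.6]
wrist_force: [0.2, 0.6, 0.3]
opening: 0.0856
grasp_force: 0.0
```

Run:
```python
from h import *
o=bot.get_obs(); print(o["time"],np.round(o["q"],2),np.round(o["ee_pos"],4),np.round(o["tcp_rot"],2))
```

```text
9.15 [   7.11   -4.45   13.67  108.26    4.19 -135.22] [0.4422 0.0761 0.3459] [-177.12    3.05  -37.61]
```

arm_command(
  series=[
    [0,0,0,-0.15],
    [0,0,0,-0.3],
    [0,0,0,-0.45],
    [0,0,0,-0.6],
    [0,0,0,-0.74],
  ],
)

```text
time: 9.65
ee_pos: [0.4422, 0.0761, 0.346]
tcp_rot: [-175.8, 0.3, 4.7]
wrist_force: [0.1, -0.5, 0.3]
opening: 0.0856
grasp_force: 0.0
```

arm_command(
  series=[
    [0,0.03,0,-0.04],
    [0,0.07,0,-0.04],
    [0,0.11,0,-0.04],
    [0,0.14,0,-0.04],
    [0,0.14,0,-0.04],
  ],
)

```text
time: 10.15
ee_pos: [0.4471, 0.0377, 0.3365]
tcp_rot: [-177.9, 0.2, 3.4]
wrist_force: [-0.2, -0.6, -0.3]
opening: 0.0855
grasp_force: 0.0
```

Run:
```python
from h import *
o=bot.get_obs(); print(o["time"],np.round(o["q"],2),np.round(o["ee_pos"],4),np.round(o["tcp_rot"],2))
```

```text
10.15 [   3.49   -4.8    12.29  107.3     2.09 -179.87] [0.4471 0.0377 0.3365] [-177.91    0.22    3.36]
```

arm_command(
  series=[
    [0,0.03,0,0],
    [0,0.07,0,0],
    [0,0.11,0,0],
    [0,0.13,0,0],
    [0,0.13,0,0],
  ],
)

```text
time: 10.65
ee_pos: [0.4545, -0.0009, 0.3321]
tcp_rot: [180.0, 0.3, -0.2]
wrist_force: [0.0, -0.7, -0.1]
opening: 0.0852
grasp_force: 0.0
```

Run:
```python
from h import *
o=bot.get_obs(); print(o["time"],np.round(o["q"],2),np.round(o["ee_pos"],4),np.round(o["tcp_rot"],2))
```

```text
10.65 [-1.0000e-01 -4.1600e+00  1.2390e+01  1.0682e+02 -2.0000e-02 -1.7994e+02] [ 0.4545 -0.0009  0.3321] [ 1.7998e+02  2.7000e-01 -1.6000e-01]
```

```bash
cat >> h.py <<'E'
def fixfit(r):
    S=np.array([p[:2] for p in r["stud0"]]); 
    S=S[np.argsort(S[:,1])]
    c=S.mean(0); d=S[-1]-S[0]; print("studs c",np.round(c,4),"yaw",round(np.degrees(np.arctan2(-d[0],d[1])),2),"len",np.linalg.norm(d))
    N=np.array(sorted([p[:2] for p in r["nest0"]],key=lambda p:p[1])); 
    if len(N)>=2:
        d=N[-1]-N[0]; print("nests c",np.round(N.mean(0),4),"yaw",round(np.degrees(np.arctan2(-d[0],d[1])),2),"len",np.linalg.norm(d))
E
python3 - <<'E'
from h import *
c,K,T,r=marks("wrist",FX); fixfit(r)
E
```

```text
fixture [334.2  84.1] 0.78 [ 0.5399 -0.0149]
nest0 [318.   81.5] 0.96 [0.5427 0.0061]
nest0 [284.8  77.4] 0.95 [0.5476 0.0473]
nest0 [375.4  87.5] 0.94 [ 0.5353 -0.0658]
nest0 [348.7  85.6] 0.77 [ 0.5377 -0.0323]
nest0 [563.9 149.9] 0.75 [ 0.4558 -0.3195]
stud0 [423.1  91.4] 0.93 [ 0.5313 -0.1031]
stud0 [243.6  67.5] 0.71 [0.5547 0.0791]
stud0 [68.  75.9] 0.66 [0.5474 0.2572]
seat [334.6  84.8] 0.84 [ 0.5382 -0.0131]
seat [565.4 149.6] 0.61 [ 0.4658 -0.2827]
studs c [0.5445 0.0777] yaw -2.57 len 0.3606910669614677
nests c [ 0.5238 -0.0728] yaw -14.05 len 0.37817448108264556
```

arm_command(
  series=[
    [0,-0.01,0,0.14],
    [0,-0.03,0,0.28],
    [0,-0.05,0,0.42],
    [0,-0.07,0,0.56],
    [0,-0.08,0,0.7],
  ],
)

```text
time: 11.4
ee_pos: [0.4543, 0.081, 0.3322]
tcp_rot: [179.8, 0.2, -40.5]
wrist_force: [0.8, -0.3, -0.2]
opening: 0.0855
grasp_force: 0.0
```

arm_command(
  series=[
    [0,0,0,0.14],
    [0,0,0,0.28],
    [0,0,0,0.42],
    [0,0,0,0.56],
    [0,0,0,0.7],
  ],
)

```text
time: 11.9
ee_pos: [0.4543, 0.0798, 0.3323]
tcp_rot: [179.7, 0.0, -80.6]
wrist_force: [-0.3, 0.2, 0.1]
opening: 0.0856
grasp_force: 0.0
```

arm_command(
  series=[
    [0,0,0,0.14],
    [0,0,0,0.28],
    [0,0,0,0.42],
    [0,0,0,0.56],
    [0,0,0,0.7],
  ],
)

```text
time: 12.4
ee_pos: [0.4543, 0.0798, 0.3323]
tcp_rot: [179.8, -0.1, -120.7]
wrist_force: [0.4, -0.0, 0.3]
opening: 0.0854
grasp_force: 0.0
```

arm_command(
  series=[
    [0,0,0,0.14],
    [0,0,0,0.28],
    [0,0,0,0.42],
    [0,0,0,0.56],
    [0,0,0,0.7],
  ],
)

```text
time: 12.9
ee_pos: [0.4543, 0.0797, 0.3323]
tcp_rot: [179.9, -0.2, -160.8]
wrist_force: [-0.2, -0.3, -1.0]
opening: 0.0857
grasp_force: 0.0
```

Run:
```python
from h import *
o=bot.get_obs(); print(np.round(o["q"],2),np.round(o["ee_pos"],4),np.round(o["tcp_rot"],2))
plan((0.45,0.27,0.28,180))
```

```text
[ 9.9400e+00 -3.2600e+00  1.3260e+01  1.0678e+02  3.0000e-02 -9.2300e+00] [0.4543 0.0797 0.3323] [ 179.93   -0.25 -160.84]
(0.45, 0.27, 0.28, 180) -> [-0.0584  0.1811  0.0523] turn 0.334 (1/1)
```

arm_command(
  series=[
    [-0.01,0.03,0.01,0.07],
    [-0.02,0.07,0.02,0.15],
    [-0.04,0.115,0.035,0.25],
    [-0.055,0.16,0.045,0.33],
    [-0.058,0.181,0.052,0.334],
  ],
)

```text
time: 13.4
ee_pos: [0.4479, 0.2729, 0.2785]
tcp_rot: [-180.0, -0.4, -179.7]
wrist_force: [0.7, -1.1, -1.1]
opening: 0.0852
grasp_force: 0.0
```

Run:
```python
from h import *
c,K,T,r=marks("wrist",DK)
marks("wrist",DK); cv2.imwrite("pics/w4.png",c["color"])
o=bot.get_obs(); print(np.round(o["q"],2),np.round(o["ee_pos"],4),np.round(o["tcp_rot"],2))
```

```text
dock [367.9 163.9] 0.81 [0.4569 0.3262]
dock [361.4 236.9] 0.37 [0.5581 0.3217]
logger0 [368.3 237.6] 0.98 [0.5519 0.3289]
logger0 [288.  254.6] 0.95 [0.5772 0.2227]
logger0 [370.7 139.1] 0.91 [0.4234 0.3261]
logger0 [371.9  85.4] 0.82 [0.3625 0.3247]
dock [368.3 164.2] 0.86 [0.4573 0.3244]
logger0 [364.6 238.5] 0.97 [0.5535 0.3221]
logger0 [372.6 142.9] 0.94 [0.4279 0.3262]
logger0 [288.2 256.9] 0.77 [0.5813 0.2207]
logger0 [373.5  88.1] 0.72 [0.3652 0.324 ]
logger0 [143.3 269.4] 0.39 [0.6019 0.0232]
[ 30.86   2.88  13.44 100.75   0.11  30.56] [0.4487 0.2688 0.2808] [-180.     -0.22 -179.69]
```

View pics/w4.png

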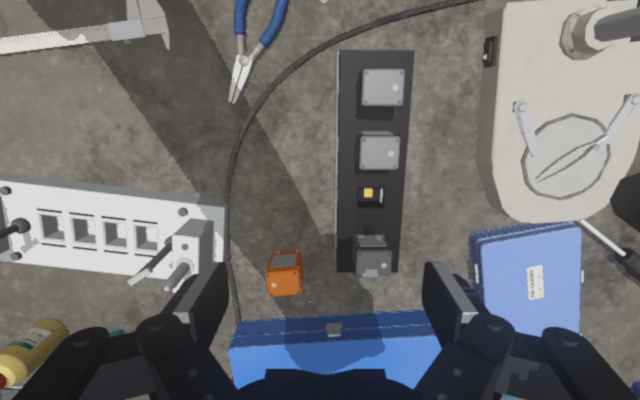

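Run:
```python
from h import *
c,K,T=cam("wrist"); im=c["color"]; cv2.imwrite("pics/w5.png",cv2.resize(im[40:310,250:430],None,fx=2.2,fy=2.2))
g=cv2.cvtColor(im,cv2.COLOR_BGR2GRAY)
for (u,v) in [(384,87),(380,155),(374,262)]:
    m=np.zeros((402,642),np.uint8); b=cv2.GaussianBlur(im,(3,3),0)
    print(im[v,u]); cv2.floodFill(b,m,(u,v),0,(5,)*3,(5,)*3,8|cv2.FLOODFILL_MASK_ONLY|(255<<8)|cv2.FLOODFILL_FIXED_RANGE)
    m=cv2.morphologyEx(m[1:-1,1:-1],cv2.MORPH_CLOSE,np.ones((5,5))); pts=cv2.findNonZero(m); r=cv2.minAreaRect(pts); print(r)
    w=[ray(K,T,p,.09)[:2] for p in cv2.boxPoints(r)]
    print("centre",np.round(np.mean(w,0),4),"sides",[round(float(np.linalg.norm(w[i]-w[i-1])),4) for i in (1,2)],"dir",np.round(w[1]-w[0],4))
```

```text
[168 166 165]
((386.5, 85.0), (30.0, 35.0), 90.0)
centre [0.3648 0.3249] sides [0.0325, 0.0268] dir [-0.0002  0.0325]
[160 158 158]
((383.0, 150.5), (27.0, 34.0), 90.0)
centre [0.4266 0.3252] sides [0.0335, 0.0271] dir [-0.0002  0.0335]
[105 103 103]
((376.60662841796875, 262.5481262207031), (30.796993255615234, 24.151098251342773), 2.4895529747009277)
centre [0.5514 0.3253] sides [0.0299, 0.0338] dir [-0.0299  0.    ]
```

View pics/w5.png

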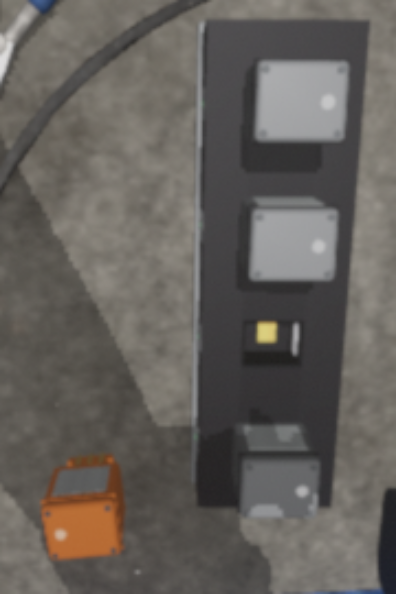

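Run:
```python
from h import *
plan((0.4266,0.325,0.13,180),(0.4266,0.325,0.056,180))
```

```text
(0.4266, 0.325, 0.13, 180) -> [0.0219 0.0565 0.1509] turn 0.005 (1/1)
(0.4266, 0.325, 0.056, 180) -> [0.    0.    0.074] turn -0.0 (1/1)
```

arm_command(
  series=[
    [0.01,0.02,0.04,0],
    [0.022,0.04,0.08,0],
    [0.022,0.0565,0.12,0.005],
    [0.022,0.0565,0.151,0.005],
    [0.022,0.0565,0.151,0.005],
  ],
)

```text
time: 14.25
ee_pos: [0.4241, 0.324, 0.1255]
tcp_rot: [-179.8, -0.5, -180.0]
wrist_force: [-0.9, -0.6, -0.6]
opening: 0.0853
grasp_force: 0.0
```

arm_command(
  series=[
    [0,0,0.02,0],
    [0,0,0.045,0],
    [0,0,0.065,0],
    [0,0,0.074,0],
    [0,0,0.074,0],
  ],
)

```text
time: 14.75
ee_pos: [0.4256, 0.3253, 0.0559]
tcp_rot: [-180.0, -0.3, 180.0]
wrist_force: [-0.4, 0.2, 0.8]
opening: 0.0848
grasp_force: 0.0
```

arm_command(
  series=[
    [0,0,0,0],
    [0,0,0,0],
    [0,0,0,0],
    [0,0,0,0],
    [0,0,0,0],
  ],
  hand=0.03,
  grip_force=60,
)

```text
time: 15.25
ee_pos: [0.4257, 0.3262, 0.0565]
tcp_rot: [180.0, -0.2, -180.0]
wrist_force: [-0.2, -0.8, 5.8]
opening: 0.0393
grasp_force: 61.2
```

arm_command(
  series=[
    [0,0,0,0],
    [0,0,0,0],
    [0,0,0,0],
    [0,0,0,0],
    [0,0,0,0],
  ],
)

```text
time: 15.75
ee_pos: [0.4257, 0.3262, 0.0565]
tcp_rot: [180.0, -0.2, -180.0]
wrist_force: [0.5, -0.8, 5.4]
opening: 0.0389
grasp_force: 61.2
```

arm_command(
  series=[
    [0,0,-0.004,0],
    [0,0,-0.01,0],
    [0,0,-0.02,0],
    [0,0,-0.035,0],
    [0,0,-0.05,0],
  ],
)

```text
time: 16.25
ee_pos: [0.4253, 0.3256, 0.1067]
tcp_rot: [-180.0, -0.3, -180.0]
wrist_force: [0.3, -0.3, -1.6]
opening: 0.0392
grasp_force: 64.5
```

arm_command(
  series=[
    [0,0,-0.03,0],
    [0,0,-0.06,0],
    [0,0,-0.09,0],
    [0,0,-0.11,0],
    [0,0,-0.11,0],
  ],
)

```text
time: 16.75
ee_pos: [0.4268, 0.3263, 0.2195]
tcp_rot: [179.8, 0.0, -180.0]
wrist_force: [0.1, -0.2, -1.0]
opening: 0.0394
grasp_force: 64.5
```

Run:
```python
from h import *
o=bot.get_obs(); print(np.round(o["ee_pos"],4),np.round(o["tcp_rot"],2),o["opening"],o["wrist_force"])
plan((0.53,0.09,0.25,-97.3))
```

```text
[0.4268 0.3263 0.2195] [ 179.83    0.   -179.97] 0.03937021052519667 [ 0.11730668 -0.19018    -1.04933142]
(0.53, 0.09, 0.25, -97.3) -> [-0.0343 -0.0788 -0.0102] turn -0.481 (1/3)
(0.53, 0.09, 0.25, -97.3) -> [ 0.006  -0.0858 -0.0102] turn -0.481 (2/3)
(0.53, 0.09, 0.25, -97.3) -> [ 0.045  -0.0732 -0.0102] turn -0.481 (3/3)
```

arm_command(
  series=[
    [-0.007,-0.016,-0.004,-0.09],
    [-0.014,-0.035,-0.008,-0.19],
    [-0.021,-0.05,-0.012,-0.29],
    [-0.028,-0.065,-0.016,-0.39],
    [-0.034,-0.079,-0.02,-0.481],
  ],
)

```text
time: 17.25
ee_pos: [0.4601, 0.2459, 0.2345]
tcp_rot: [179.9, -0.3, -152.2]
wrist_force: [-0.1, -0.3, -1.2]
opening: 0.0393
grasp_force: 64.5
```

arm_command(
  series=[
    [0,-0.016,-0.004,-0.09],
    [0,-0.035,-0.008,-0.19],
    [0.002,-0.05,-0.012,-0.29],
    [0.004,-0.065,-0.016,-0.39],
    [0.006,-0.086,-0.02,-0.481],
  ],
)

```text
time: 17.75
ee_pos: [0.4944, 0.1674, 0.2544]
tcp_rot: [179.8, -0.2, -124.6]
wrist_force: [0.8, -0.0, -1.0]
opening: 0.0393
grasp_force: 64.5
```

arm_command(
  series=[
    [0.025,-0.016,0,-0.09],
    [0.05,-0.035,0,-0.19],
    [0.07,-0.05,0,-0.29],
    [0.09,-0.073,0,-0.39],
    [0.09,-0.073,0,-0.481],
  ],
)

```text
time: 18.25
ee_pos: [0.5032, 0.0495, 0.2542]
tcp_rot: [179.7, -0.1, -97.2]
wrist_force: [-0.1, 0.9, -1.7]
opening: 0.0392
grasp_force: 64.5
```

arm_command(
  series=[
    [0,0,0,0],
    [0,0,0,0],
    [0,0,0,0],
    [0,0,0,0],
    [0,0,0,0],
  ],
)

```text
time: 18.75
ee_pos: [0.5031, 0.0527, 0.2549]
tcp_rot: [179.7, -0.1, -97.3]
wrist_force: [0.1, -1.1, -1.8]
opening: 0.0391
grasp_force: 64.5
```

Run:
```python
from h import *
c,K,T,r=marks("wrist",FX); fixfit(r); cv2.imwrite("pics/w6.png",c["color"])
o=bot.get_obs(); print(np.round(o["q"],2),np.round(o["ee_pos"],4),np.round(o["tcp_rot"],2))
```

```text
fixture [284.4 109.1] 0.63 [ 0.541  -0.0124]
nest0 [275.8  46. ] 0.87 [ 0.536 -0.075]
nest0 [281.5 127.8] 0.85 [0.5437 0.0052]
nest0 [285.5 165.3] 0.62 [0.5462 0.0463]
nest0 [276.9  93.1] 0.61 [ 0.5426 -0.0305]
stud0 [277.3 221.2] 0.83 [0.5504 0.08  ]
seat [269.4 115.3] 0.77 [ 0.5455 -0.0119]
studs c [0.5504 0.08  ] yaw -0.0 len 0.0
nests c [ 0.5421 -0.0135] yaw -4.82 len 0.1217052602783262
[ 5.940e+00 -2.200e-01  7.360e+00  9.784e+01  1.000e-02 -7.678e+01] [0.5032 0.0524 0.255 ] [ 1.7974e+02 -5.0000e-02 -9.7280e+01]
```

View pics/w6.png

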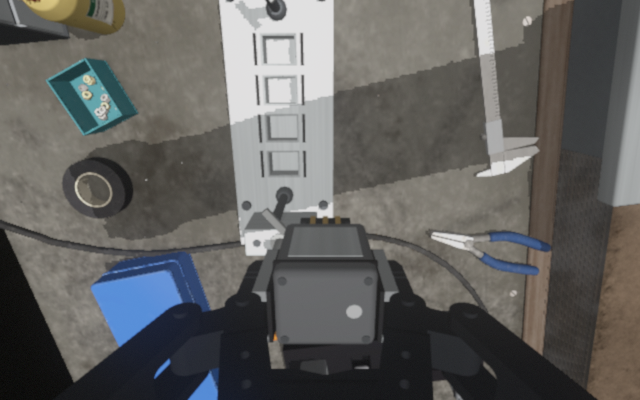

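Run:
```python
from h import *
im=cv2.imread("pics/w6.png"); cv2.imwrite("pics/w6c.png",cv2.resize(im[22:187,212:345],None,fx=3.6,fy=3.6,interpolation=cv2.INTER_CUBIC))
```

```text
(no output)
```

View pics/w6c.png

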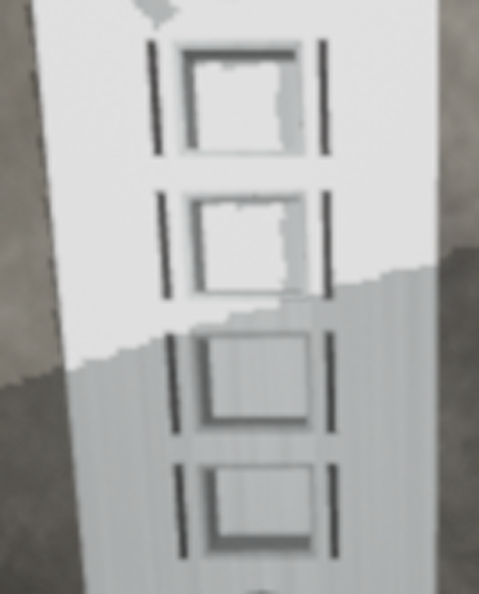

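```bash
cat > fit.py <<'E'
from h import *
K=np.array(bot.camera("wrist")["camera_matrix"]); 
c,K,T=cam("wrist")
Q=[[(176,42),(302,40),(304,155),(180,156)],[(182,193),(306,191),(308,297),(187,297)],[(192,334),(311,332),(313,431),(198,432)],[(200,465),(314,465),(316,555),(206,556)]]
P=[]
for q in Q:
    w=np.array([ray(K,T,(212+(u+.5)/3.6-.5,22+(v+.5)/3.6-.5),.03)[:2] for u,v in q]); P.append(w.mean(0))
    print(np.round(w.mean(0),4),[round(float(np.linalg.norm(w[i]-w[i-1])),4) for i in range(4)])
P=np.array(P); d=P[3]-P[0]; print(P.mean(0),np.degrees(np.arctan2(-d[0],d[1])),np.linalg.norm(d)/3)
for u in [(33,0),(86,590),(439,0),(437,590)]: print(np.round(ray(K,T,(212+(u[0]+.5)/3.6-.5,22+(u[1]+.5)/3.6-.5),.03)[:2],4))
E
python3 fit.py
```

```text
[ 0.5339 -0.0721] [0.0292, 0.0347, 0.0294, 0.035]
[ 0.539  -0.0337] [0.0286, 0.0354, 0.0291, 0.0354]
[0.5433 0.0052] [0.0288, 0.0351, 0.0291, 0.0348]
[0.5481 0.0437] [0.0285, 0.0347, 0.0282, 0.0343]
[ 0.5410656  -0.01422466] -6.959884421111408 0.03890286000214418
[ 0.5857 -0.1037]
[0.6062 0.0618]
[ 0.4761 -0.0897]
[0.4966 0.076 ]
```

Run:
```python
from h import *
plan((0.5382,-0.0342,0.17,-97),(0.5382,-0.0342,0.08,-97),(0.5382,-0.0342,0.0465,-97))
```

```text
(0.5382, -0.0342, 0.17, -97) -> [ 0.0814 -0.0457  0.085 ] turn -0.005 (1/1)
(0.5382, -0.0342, 0.08, -97) -> [-0.    0.    0.09] turn -0.0 (1/1)
(0.5382, -0.0342, 0.0465, -97) -> [-0.      0.      0.0335] turn -0.0 (1/1)
```

arm_command(
  series=[
    [0.025,-0.015,0,0],
    [0.055,-0.03,0.01,0],
    [0.0814,-0.0457,0.035,-0.005],
    [0.0814,-0.0457,0.07,-0.005],
    [0.0814,-0.0457,0.085,-0.005],
  ],
)

```text
time: 19.6
ee_pos: [0.537, -0.0352, 0.1665]
tcp_rot: [179.5, -0.1, -97.1]
wrist_force: [0.2, 0.1, -1.4]
opening: 0.0389
grasp_force: 64.5
```

arm_command(
  series=[
    [0,0,0.02,0],
    [0,0,0.05,0],
    [0,0,0.08,0],
    [0,0,0.088,0],
    [0,0,0.088,0],
  ],
)

```text
time: 20.1
ee_pos: [0.5367, -0.0342, 0.081]
tcp_rot: [179.6, -0.1, -97.0]
wrist_force: [-0.9, -0.6, -1.1]
opening: 0.0388
grasp_force: 64.5
```

Run:
```python
from h import *
c,K,T=cam("wrist"); cv2.imwrite("pics/w7.png",c["color"])
o=bot.get_obs(); print(np.round(o["ee_pos"],4),np.round(o["tcp_rot"],2),o["wrist_force"])
plan((0.5382,-0.0342,0.075,-97),(0.5382,-0.0342,0.0465,-97))
```

```text
[ 0.5375 -0.0343  0.0825] [ 1.7974e+02 -5.0000e-02 -9.7000e+01] [0.43252413 0.6781521  0.0221659 ]
(0.5382, -0.0342, 0.075, -97) -> [-0.0002 -0.0007  0.0075] turn 0.0 (1/1)
(0.5382, -0.0342, 0.0465, -97) -> [-0.      0.      0.0285] turn -0.0 (1/1)
```

arm_command(
  series=[
    [0,-0.0007,0.004,0],
    [0,-0.0007,0.008,0],
    [0,-0.0007,0.012,0],
    [0,-0.0007,0.016,0],
    [0,-0.0007,0.016,0],
  ],
)

```text
time: 20.65
ee_pos: [0.5377, -0.0344, 0.0652]
tcp_rot: [179.7, -0.1, -97.0]
wrist_force: [1.1, 0.0, -1.5]
opening: 0.0391
grasp_force: 64.5
```

No contact force: it is in the pocket. Continue down.

arm_command(
  series=[
    [0,0,0.005,0],
    [0,0,0.01,0],
    [0,0,0.015,0],
    [0,0,0.019,0],
    [0,0,0.02,0],
  ],
)

```text
time: 21.15
ee_pos: [0.5378, -0.0343, 0.0465]
tcp_rot: [179.7, -0.0, -97.0]
wrist_force: [-6.9, 0.7, 14.6]
opening: 0.0392
grasp_force: 66.1
```

arm_command(
  series=[
    [0,0,0,0],
    [0,0,0,0],
    [0,0,0,0],
    [0,0,0,0],
    [0,0,0,0],
  ],
)

```text
time: 21.65
ee_pos: [0.5378, -0.0343, 0.0465]
tcp_rot: [179.8, -0.0, -97.0]
wrist_force: [-4.3, -0.1, 7.9]
opening: 0.039
grasp_force: 65.4
```

arm_command(
  series=[
    [0,0,0,0],
    [0,0,0,0],
    [0,0,0,0],
    [0,0,-0.03,0],
    [0,0,-0.07,0],
  ],
  hand=0.07,
)

```text
time: 22.15
ee_pos: [0.5369, -0.0343, 0.1145]
tcp_rot: [179.5, -0.1, -97.0]
wrist_force: [1.4, -0.7, 0.2]
opening: 0.0701
grasp_force: 0.0
```

arm_command(
  series=[
    [0,0,-0.04,0],
    [0,0,-0.08,0],
    [0,0,-0.11,0],
    [0,0,-0.11,0],
    [0,0,-0.11,0],
  ],
)

```text
time: 22.65
ee_pos: [0.5392, -0.0343, 0.226]
tcp_rot: [179.8, -0.0, -97.0]
wrist_force: [0.3, 0.4, -0.9]
opening: 0.0702
grasp_force: 0.0
```

Run:
```python
from h import *
c,K,T=cam("wrist"); cv2.imwrite("pics/w8.png",c["color"]); 
for z,n in [(.006,"logger0")]:
    for d in bot.mark_of("wrist",n): print(d, ray(K,T,d["location"],.006))
o=bot.get_obs(); print(np.round(o["ee_pos"],4),np.round(o["tcp_rot"],2),o["opening"])
plan((0.3645,0.326,0.22,180),(0.3645,0.326,0.0565,180))
```

```text
{'location': [328.2, 167.8], 'confidence': 0.7} [ 0.53561807 -0.03292874  0.006     ]
{'location': [313.6, 353.2], 'confidence': 0.55} [0.58501401 0.21488232 0.006     ]
[ 0.5385 -0.0343  0.2245] [ 1.7964e+02 -5.0000e-02 -9.6990e+01] 0.07006503669806649
(0.3645, 0.326, 0.22, 180) -> [-0.1121  0.0722  0.0015] turn 0.483 (1/3)
(0.3645, 0.326, 0.22, 180) -> [-0.0658  0.116   0.0015] turn 0.483 (2/3)
(0.3645, 0.326, 0.22, 180) -> [-0.0044  0.1333  0.0015] turn 0.483 (3/3)
(0.3645, 0.326, 0.0565, 180) -> [0.     0.     0.1635] turn -0.0 (1/1)
```

View pics/w8.png

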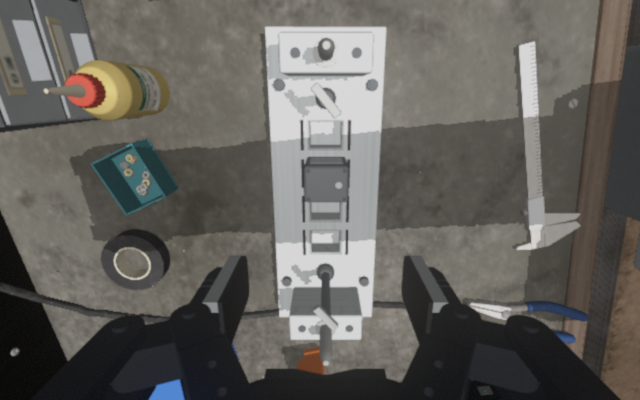

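arm_command(
  series=[
    [-0.02,0.014,0,0.09],
    [-0.045,0.029,0,0.19],
    [-0.067,0.043,0,0.29],
    [-0.09,0.058,0,0.39],
    [-0.112,0.072,0,0.483],
  ],
)

```text
time: 23.25
ee_pos: [0.4799, 0.0864, 0.2246]
tcp_rot: [179.7, -0.3, -124.9]
wrist_force: [0.5, 0.5, -0.7]
opening: 0.07
grasp_force: 0.0
```

arm_command(
  series=[
    [-0.013,0.023,0,0.1],
    [-0.026,0.046,0,0.2],
    [-0.04,0.07,0,0.3],
    [-0.053,0.093,0,0.4],
    [-0.066,0.116,0,0.483],
  ],
)

```text
time: 23.75
ee_pos: [0.422, 0.2066, 0.2248]
tcp_rot: [179.9, -0.4, -152.6]
wrist_force: [0.5, 0.1, -0.1]
opening: 0.0701
grasp_force: 0.0
```

arm_command(
  series=[
    [0,0.03,0,0.12],
    [0,0.065,0,0.25],
    [-0.004,0.1,0,0.37],
    [-0.004,0.133,0,0.483],
    [-0.0044,0.133,0,0.483],
  ],
)

```text
time: 24.25
ee_pos: [0.3633, 0.3279, 0.2248]
tcp_rot: [-179.9, -0.4, 179.9]
wrist_force: [-0.3, 0.5, -0.6]
opening: 0.0706
grasp_force: 0.0
```

Run:
```python
from h import *
c,K,T,r=marks("wrist",DK)
o=bot.get_obs(); print(np.round(o["ee_pos"],4),np.round(o["tcp_rot"],2))
plan((0.3645,0.326,0.12,180),(0.3645,0.326,0.0565,180))
```

```text
dock [325.2 243.2] 0.64 [0.4578 0.3264]
logger0 [ 39.1 303.3] 0.81 [ 0.53   -0.0226]
logger0 [243.8 331.3] 0.8 [0.5712 0.224 ]
logger0 [325.9 318. ] 0.66 [0.5516 0.3271]
logger0 [326.7 169.4] 0.57 [0.364  0.3281]
[0.365  0.3253 0.2255] [-179.91   -0.33 -179.91]
(0.3645, 0.326, 0.12, 180) -> [0.0005 0.0007 0.1055] turn 0.002 (1/1)
(0.3645, 0.326, 0.0565, 180) -> [0.     0.     0.0635] turn -0.0 (1/1)
```

arm_command(
  series=[
    [0,0,0.03,0],
    [0.0005,0,0.07,0],
    [0.0005,0.0005,0.1,0.002],
    [0.0005,0.0005,0.105,0.002],
    [0.0005,0.0005,0.105,0.002],
  ],
  hand=0.08,
)

```text
time: 24.9
ee_pos: [0.3643, 0.3252, 0.1213]
tcp_rot: [-179.9, -0.3, 179.8]
wrist_force: [0.4, -0.2, 0.7]
opening: 0.0803
grasp_force: 0.0
```

arm_command(
  series=[
    [0,0,0.02,0],
    [0,0,0.045,0],
    [0,0,0.06,0],
    [0,0,0.064,0],
    [0,0,0.064,0],
  ],
)

```text
time: 25.4
ee_pos: [0.3643, 0.3262, 0.0582]
tcp_rot: [-180.0, -0.2, 179.9]
wrist_force: [-0.5, -0.6, 0.1]
opening: 0.0799
grasp_force: 0.0
```

arm_command(
  series=[
    [0,0,0,0],
    [0,0,0,0],
    [0,0,0,0],
    [0,0,0,0],
    [0,0,0,0],
  ],
  hand=0.03,
)

```text
time: 25.9
ee_pos: [0.3644, 0.3266, 0.0586]
tcp_rot: [180.0, -0.2, 179.9]
wrist_force: [0.4, -0.7, 6.4]
opening: 0.0395
grasp_force: 61.1
```

arm_command(
  series=[
    [0,0,0,0],
    [0,0,0,0],
    [0,0,0,0],
    [0,0,0,0],
    [0,0,0,0],
  ],
)

```text
time: 26.4
ee_pos: [0.3644, 0.3266, 0.0586]
tcp_rot: [180.0, -0.2, 179.9]
wrist_force: [0.5, -0.2, 6.0]
opening: 0.039
grasp_force: 61.1
```

arm_command(
  series=[
    [0,0,-0.004,0],
    [0,0,-0.01,0],
    [0,0,-0.02,0],
    [0,0,-0.035,0],
    [0,0,-0.05,0],
  ],
)

```text
time: 26.9
ee_pos: [0.3643, 0.3263, 0.1095]
tcp_rot: [180.0, -0.2, 179.9]
wrist_force: [0.5, 0.8, -1.3]
opening: 0.0388
grasp_force: 64.3
```

arm_command(
  series=[
    [0,0,-0.04,0],
    [0,0,-0.08,0],
    [0,0,-0.11,0],
    [0,0,-0.12,0],
    [0,0,-0.12,0],
  ],
)

```text
time: 27.4
ee_pos: [0.3653, 0.3267, 0.2295]
tcp_rot: [179.9, -0.1, 179.9]
wrist_force: [0.5, 0.5, -2.2]
opening: 0.0391
grasp_force: 64.4
```

Run:
```python
from h import *
o=bot.get_obs(); print(np.round(o["ee_pos"],4),np.round(o["tcp_rot"],2),o["opening"],o["wrist_force"])
plan((0.5432,0.0047,0.225,-97),(0.5432,0.0047,0.08,-97))
```

```text
[0.3653 0.3267 0.2295] [ 1.7990e+02 -1.3000e-01  1.7987e+02] 0.039096996975630606 [ 0.47206432  0.48906918 -2.24831695]
(0.5432, 0.0047, 0.225, -97) -> [-0.0596 -0.1072  0.0015] turn -0.484 (1/3)
(0.5432, 0.0047, 0.225, -97) -> [-0.0029 -0.1226  0.0015] turn -0.484 (2/3)
(0.5432, 0.0047, 0.225, -97) -> [ 0.0544 -0.1099  0.0015] turn -0.484 (3/3)
(0.5432, 0.0047, 0.08, -97) -> [-0.     0.     0.145] turn -0.0 (1/1)
```

arm_command(
  series=[
    [-0.012,-0.022,0,-0.1],
    [-0.024,-0.043,0,-0.2],
    [-0.036,-0.065,0,-0.3],
    [-0.048,-0.086,0,-0.4],
    [-0.0596,-0.107,0,-0.484],
  ],
)

```text
time: 27.9
ee_pos: [0.424, 0.2179, 0.2255]
tcp_rot: [179.9, -0.4, -152.2]
wrist_force: [-0.4, 0.4, -2.1]
opening: 0.0393
grasp_force: 64.3
```

arm_command(
  series=[
    [0,-0.025,0,-0.1],
    [0,-0.05,0,-0.2],
    [0,-0.075,0,-0.3],
    [-0.003,-0.1,0,-0.4],
    [-0.003,-0.1226,0,-0.484],
  ],
)

```text
time: 28.4
ee_pos: [0.4836, 0.1107, 0.2251]
tcp_rot: [179.7, -0.3, -124.4]
wrist_force: [0.2, -0.3, -0.7]
opening: 0.0391
grasp_force: 64.3
```

arm_command(
  series=[
    [0.013,-0.027,0,-0.12],
    [0.027,-0.055,0,-0.25],
    [0.04,-0.083,0,-0.37],
    [0.0544,-0.11,0,-0.484],
    [0.0544,-0.11,0,-0.484],
  ],
)

```text
time: 28.9
ee_pos: [0.5436, 0.0018, 0.2243]
tcp_rot: [179.6, -0.1, -96.9]
wrist_force: [-0.5, 0.0, -2.0]
opening: 0.0392
grasp_force: 64.3
```

arm_command(
  series=[
    [0,0,0.02,0],
    [0,0,0.06,0],
    [0,0,0.1,0],
    [0,0,0.135,0],
    [0,0,0.135,0],
  ],
)

```text
time: 29.4
ee_pos: [0.5386, 0.0049, 0.0856]
tcp_rot: [179.2, -0.1, -97.0]
wrist_force: [-0.7, -0.6, -1.7]
opening: 0.0392
grasp_force: 64.2
```

arm_command(
  series=[
    [0,0,0,0],
    [0,0,0,0],
    [0,0,0,0],
    [0,0,0,0],
    [0,0,0,0],
  ],
)

```text
time: 29.9
ee_pos: [0.5429, 0.0045, 0.0927]
tcp_rot: [179.8, -0.0, -96.9]
wrist_force: [0.5, 0.8, -1.3]
opening: 0.0388
grasp_force: 64.2
```

Run:
```python
from h import *
o=bot.get_obs(); print(np.round(o["ee_pos"],4),np.round(o["tcp_rot"],2),o["opening"],o["wrist_force"])
plan((0.5427,0.0045,0.068,-97),(0.5427,0.0045,0.0485,-97))
```

```text
[0.5429 0.0045 0.0927] [ 1.7981e+02 -4.0000e-02 -9.6940e+01] 0.03881588149820366 [ 0.45298562  0.78668771 -1.26079507]
(0.5427, 0.0045, 0.068, -97) -> [0.     0.0002 0.0247] turn 0.001 (1/1)
(0.5427, 0.0045, 0.0485, -97) -> [-0.      0.      0.0195] turn -0.0 (1/1)
```

arm_command(
  series=[
    [0,0,0.006,0],
    [0,0,0.012,0],
    [0,0,0.018,0],
    [0,0,0.024,0],
    [0,0,0.0247,0],
  ],
)

```text
time: 30.4
ee_pos: [0.5417, 0.0045, 0.0658]
tcp_rot: [179.6, -0.1, -96.9]
wrist_force: [0.4, 0.8, -1.3]
opening: 0.0393
grasp_force: 64.2
```

arm_command(
  series=[
    [0,0,0.005,0],
    [0,0,0.01,0],
    [0,0,0.015,0],
    [0,0,0.0185,0],
    [0,0,0.0195,0],
  ],
)

```text
time: 30.9
ee_pos: [0.5422, 0.0045, 0.0486]
tcp_rot: [179.8, -0.0, -96.9]
wrist_force: [-8.1, 0.8, 15.6]
opening: 0.0392
grasp_force: 66.2
```

arm_command(
  series=[
    [0,0,0,0],
    [0,0,0,0],
    [0,0,0,0],
    [0,0,0,0],
    [0,0,0,0],
  ],
)

```text
time: 31.4
ee_pos: [0.5422, 0.0045, 0.0487]
tcp_rot: [179.8, -0.0, -96.9]
wrist_force: [-5.3, 0.9, 9.0]
opening: 0.039
grasp_force: 65.4
```

arm_command(
  series=[
    [0,0,0,0],
    [0,0,0,0],
    [0,0,0,0],
    [0,0,-0.03,0],
    [0,0,-0.07,0],
  ],
  hand=0.07,
)

```text
time: 31.9
ee_pos: [0.5413, 0.0045, 0.1163]
tcp_rot: [179.5, -0.1, -96.9]
wrist_force: [0.4, -0.7, 0.7]
opening: 0.0701
grasp_force: 0.0
```

arm_command(
  series=[
    [0,0,-0.04,0],
    [0,0,-0.08,0],
    [0,0,-0.11,0],
    [0,0,-0.11,0],
    [0,0,-0.11,0],
  ],
)

```text
time: 32.4
ee_pos: [0.5435, 0.0045, 0.2278]
tcp_rot: [179.8, -0.0, -96.9]
wrist_force: [-0.2, 0.1, -0.4]
opening: 0.0702
grasp_force: 0.0
```

Run:
```python
from h import *
plan((0.5508,0.326,0.22,180),(0.5508,0.326,0.12,180))
```

```text
(0.5508, 0.326, 0.22, 180) -> [-0.1067  0.0105  0.0026] turn 0.483 (1/3)
(0.5508, 0.326, 0.22, 180) -> [-0.0896  0.0589  0.0026] turn 0.483 (2/3)
(0.5508, 0.326, 0.22, 180) -> [-0.052   0.0938  0.0026] turn 0.483 (3/3)
(0.5508, 0.326, 0.12, 180) -> [0.  0.  0.1] turn -0.0 (1/1)
```

arm_command(
  series=[
    [-0.02,0.002,0,0.09],
    [-0.045,0.004,0,0.19],
    [-0.067,0.006,0,0.29],
    [-0.09,0.008,0,0.39],
    [-0.1067,0.0105,0,0.483],
  ],
)

```text
time: 32.9
ee_pos: [0.545, 0.1129, 0.2256]
tcp_rot: [179.7, -0.3, -124.8]
wrist_force: [1.1, -0.4, 0.0]
opening: 0.0702
grasp_force: 0.0
```

arm_command(
  series=[
    [-0.018,0.012,0,0.1],
    [-0.036,0.024,0,0.2],
    [-0.054,0.036,0,0.3],
    [-0.072,0.048,0,0.4],
    [-0.09,0.059,0,0.483],
  ],
)

```text
time: 33.4
ee_pos: [0.5476, 0.22, 0.2256]
tcp_rot: [179.9, -0.4, -152.5]
wrist_force: [0.1, -0.5, -0.2]
opening: 0.0699
grasp_force: 0.0
```

arm_command(
  series=[
    [-0.013,0.025,0,0.12],
    [-0.026,0.05,0,0.25],
    [-0.04,0.075,0,0.37],
    [-0.052,0.094,0,0.483],
    [-0.052,0.094,0,0.483],
  ],
)

```text
time: 33.9
ee_pos: [0.5498, 0.3289, 0.2247]
tcp_rot: [-179.9, -0.4, -180.0]
wrist_force: [0.6, -0.3, -0.5]
opening: 0.0699
grasp_force: 0.0
```

Run:
```python
from h import *
bot.camera("wrist");bot.camera("wrist")
o=bot.get_obs(); print(np.round(o["ee_pos"],4),np.round(o["tcp_rot"],2),np.round(o["q"],1))
marks("side",[("plate",0),("handle",.07)])
plan((0.5508,0.326,0.12,180),(0.5508,0.326,0.0585,180))
```

```text
[0.55   0.3266 0.2257] [-179.89   -0.4  -179.8 ] [30.7 18.2 24.9 97.1  0.1 30.5]
plate [321.4 295.6] 0.85 [ 0.4588 -0.335 ]
handle [325.9 271.4] 0.6 [ 0.4666 -0.343 ]
(0.5508, 0.326, 0.12, 180) -> [-0.0004  0.0002  0.1071] turn 0.001 (1/1)
(0.5508, 0.326, 0.0585, 180) -> [0.     0.     0.0615] turn -0.0 (1/1)
```

arm_command(
  series=[
    [0,0,0.03,0],
    [-0.0004,0,0.07,0],
    [-0.0004,0,0.1,0.002],
    [-0.0004,0,0.107,0.002],
    [-0.0004,0,0.107,0.002],
  ],
  hand=0.08,
)

```text
time: 34.65
ee_pos: [0.55, 0.3258, 0.1201]
tcp_rot: [-179.9, -0.3, 179.9]
wrist_force: [-1.1, 0.3, 0.1]
opening: 0.08
grasp_force: 0.0
```

arm_command(
  series=[
    [0,0,0.02,0],
    [0,0,0.04,0],
    [0,0,0.055,0],
    [0,0,0.0605,0],
    [0,0,0.0605,0],
  ],
)

```text
time: 35.15
ee_pos: [0.5501, 0.3266, 0.0602]
tcp_rot: [-180.0, -0.3, 179.9]
wrist_force: [-0.4, -0.7, -0.2]
opening: 0.0801
grasp_force: 0.0
```

arm_command(
  series=[
    [0,0,0,0],
    [0,0,0,0],
    [0,0,0,0],
    [0,0,0,0],
    [0,0,0,0],
  ],
  hand=0.03,
)

```text
time: 35.65
ee_pos: [0.5505, 0.3269, 0.0611]
tcp_rot: [180.0, -0.2, 179.9]
wrist_force: [-0.2, 0.2, 5.9]
opening: 0.0389
grasp_force: 61.3
```

arm_command(
  series=[
    [0,0,0,0],
    [0,0,0,0],
    [0,0,0,0],
    [0,0,0,0],
    [0,0,0,0],
  ],
)

```text
time: 36.15
ee_pos: [0.5506, 0.3269, 0.0611]
tcp_rot: [180.0, -0.2, 179.9]
wrist_force: [0.1, -0.4, 6.5]
opening: 0.039
grasp_force: 61.3
```

arm_command(
  series=[
    [0,0,-0.004,0],
    [0,0,-0.01,0],
    [0,0,-0.02,0],
    [0,0,-0.035,0],
    [0,0,-0.05,0],
  ],
)

```text
time: 36.65
ee_pos: [0.5504, 0.3268, 0.1122]
tcp_rot: [180.0, -0.2, 179.9]
wrist_force: [0.6, 0.2, -0.3]
opening: 0.0393
grasp_force: 64.0
```

arm_command(
  series=[
    [0,0,-0.04,0],
    [0,0,-0.08,0],
    [0,0,-0.11,0],
    [0,0,-0.12,0],
    [0,0,-0.12,0],
  ],
)

```text
time: 37.15
ee_pos: [0.5514, 0.327, 0.2322]
tcp_rot: [179.9, -0.1, 179.9]
wrist_force: [-0.2, 0.7, -1.7]
opening: 0.0392
grasp_force: 64.1
```

Run:
```python
from h import *
o=bot.get_obs(); print(np.round(o["ee_pos"],4),np.round(o["tcp_rot"],2),o["opening"],o["wrist_force"])
plan((0.5473,0.043,0.225,-97))
```

```text
[0.5514 0.327  0.2322] [ 1.7991e+02 -9.0000e-02  1.7993e+02] 0.039203257186296796 [-0.16853283  0.73533959 -1.70638154]
(0.5473, 0.043, 0.225, -97) -> [ 0.0013 -0.0947  0.0024] turn -0.483 (1/3)
(0.5473, 0.043, 0.225, -97) -> [ 0.0451 -0.0833  0.0024] turn -0.483 (2/3)
(0.5473, 0.043, 0.225, -97) -> [ 0.0786 -0.0528  0.0024] turn -0.483 (3/3)
```

arm_command(
  series=[
    [0,-0.019,0,-0.1],
    [0,-0.038,0,-0.2],
    [0,-0.057,0,-0.3],
    [0,-0.076,0,-0.4],
    [0.001,-0.0947,0,-0.484],
  ],
)

```text
time: 37.65
ee_pos: [0.5491, 0.231, 0.2277]
tcp_rot: [179.9, -0.4, -152.1]
wrist_force: [1.1, 0.2, -1.5]
opening: 0.039
grasp_force: 64.1
```

arm_command(
  series=[
    [0.009,-0.017,0,-0.1],
    [0.018,-0.033,0,-0.2],
    [0.027,-0.05,0,-0.3],
    [0.036,-0.067,0,-0.4],
    [0.045,-0.083,0,-0.484],
  ],
)

```text
time: 38.15
ee_pos: [0.5477, 0.1367, 0.2279]
tcp_rot: [179.7, -0.3, -124.4]
wrist_force: [0.3, -0.4, -2.2]
opening: 0.0392
grasp_force: 64.0
```

arm_command(
  series=[
    [0.02,-0.013,0,-0.12],
    [0.04,-0.026,0,-0.25],
    [0.06,-0.04,0,-0.37],
    [0.0786,-0.0528,0,-0.484],
    [0.0786,-0.0528,0,-0.484],
  ],
)

```text
time: 38.65
ee_pos: [0.5466, 0.0408, 0.2282]
tcp_rot: [179.6, -0.1, -96.8]
wrist_force: [-0.3, 0.2, -1.7]
opening: 0.0392
grasp_force: 64.0
```

arm_command(
  series=[
    [0,0,0.02,0],
    [0,0,0.06,0],
    [0,0,0.1,0],
    [0,0,0.13,0],
    [0,0,0.13,0],
  ],
)

```text
time: 39.15
ee_pos: [0.5433, 0.0432, 0.0943]
tcp_rot: [179.2, -0.1, -97.0]
wrist_force: [-0.2, 0.1, -1.9]
opening: 0.039
grasp_force: 64.0
```

arm_command(
  series=[
    [0,0,0,0],
    [0,0,0,0],
    [0,0,0,0],
    [0,0,0,0],
    [0,0,0,0],
  ],
)

```text
time: 39.65
ee_pos: [0.547, 0.0429, 0.1009]
tcp_rot: [179.8, -0.0, -96.9]
wrist_force: [0.0, 0.7, -0.6]
opening: 0.0386
grasp_force: 64.0
```

Run:
```python
from h import *
o=bot.get_obs(); print(np.round(o["ee_pos"],4),np.round(o["tcp_rot"],2),o["opening"],o["wrist_force"])
plan((0.5472,0.0428,0.071,-97),(0.5472,0.0428,0.0511,-97))
```

```text
[0.547  0.0429 0.1009] [ 1.7981e+02 -4.0000e-02 -9.6890e+01] 0.038555641386298245 [ 0.02502721  0.68156588 -0.56167814]
(0.5472, 0.0428, 0.071, -97) -> [ 0.0001 -0.0002  0.0299] turn 0.002 (1/1)
(0.5472, 0.0428, 0.0511, -97) -> [-0.      0.      0.0199] turn -0.0 (1/1)
```

arm_command(
  series=[
    [0,0,0.007,0],
    [0,0,0.014,0],
    [0,0,0.021,0],
    [0,0,0.028,0],
    [0,0,0.03,0],
  ],
)

```text
time: 40.15
ee_pos: [0.5461, 0.0431, 0.069]
tcp_rot: [179.7, -0.0, -96.9]
wrist_force: [-0.7, 1.7, -1.8]
opening: 0.039
grasp_force: 64.2
```

arm_command(
  series=[
    [0,0,0.005,0],
    [0,0,0.01,0],
    [0,0,0.015,0],
    [0,0,0.0185,0],
    [0,0,0.02,0],
  ],
)

```text
time: 40.65
ee_pos: [0.5465, 0.0432, 0.0511]
tcp_rot: [179.8, -0.0, -96.9]
wrist_force: [-7.2, 3.6, 19.7]
opening: 0.0388
grasp_force: 66.4
```

arm_command(
  series=[
    [0,0,0,0],
    [0,0,0,0],
    [0,0,0,0],
    [0,0,0,0],
    [0,0,0,0],
  ],
)

```text
time: 41.15
ee_pos: [0.5464, 0.0432, 0.0512]
tcp_rot: [179.8, -0.0, -96.9]
wrist_force: [-4.4, 3.8, 9.0]
opening: 0.039
grasp_force: 65.4
```

arm_command(
  series=[
    [0,0,0,0],
    [0,0,0,0],
    [0,0,0,0],
    [0,0,-0.03,0],
    [0,0,-0.07,0],
  ],
  hand=0.07,
)

```text
time: 41.65
ee_pos: [0.5453, 0.0426, 0.1187]
tcp_rot: [179.5, -0.1, -96.9]
wrist_force: [0.9, 0.9, 1.0]
opening: 0.07
grasp_force: 0.0
```

arm_command(
  series=[
    [0.01,0,-0.04,0],
    [0.03,0,-0.08,0],
    [0.05,0,-0.12,0],
    [0.08,0,-0.15,0],
    [0.1,0,-0.15,0],
  ],
)

```text
time: 42.15
ee_pos: [0.5362, -0.058, 0.2747]
tcp_rot: [-179.9, -0.1, -96.9]
wrist_force: [1.1, 0.3, 0.2]
opening: 0.0702
grasp_force: 0.0
```

arm_command(
  series=[
    [0,0,0,0],
    [0,0,0,0],
    [0,0,0,0],
    [0,0,0,0],
    [0,0,0,0],
  ],
)

```text
time: 42.65
ee_pos: [0.5354, -0.0557, 0.2698]
tcp_rot: [179.7, -0.1, -96.8]
wrist_force: [0.6, -0.2, 0.3]
opening: 0.0702
grasp_force: 0.0
```

Run:
```python
from h import *
c,K,T,r=marks("wrist",FX[2:]+[("logger0",.006)]); cv2.imwrite("pics/w9.png",c["color"]); np.save("T9.npy",T)
marks("side",[("plate",0),("handle",.07)])
o=bot.get_obs(); print(np.round(o["ee_pos"],4),np.round(o["tcp_rot"],2),np.round(o["q"],1))
plan((0.46,-0.30,0.3,-180))
```

```text
stud0 [320.9 123.2] 0.75 [ 0.5324 -0.1086]
stud0 [321.9 307.3] 0.75 [0.5546 0.0789]
stud0 [167.9 110.5] 0.64 [ 0.662  -0.1351]
logger0 [312.9 344.1] 0.84 [0.5854 0.2168]
logger0 [325.8 202.9] 0.69 [0.5403 0.0006]
logger0 [322.9 234.5] 0.65 [0.5493 0.0437]
logger0 [326.9 174.5] 0.61 [ 0.5345 -0.0362]
plate [321.9 295.4] 0.66 [ 0.4602 -0.3345]
handle [325.5 269.8] 0.76 [ 0.4677 -0.3359]
[ 0.5355 -0.0563  0.2702] [ 1.7974e+02 -5.0000e-02 -9.6870e+01] [ -6.    4.7  14.2  99.7  -0.  -89.1]
(0.46, -0.3, 0.3, -180) -> [ 0.0837  0.0152 -0.0099] turn 0.484 (1/3)
(0.46, -0.3, 0.3, -180) -> [ 0.0812 -0.0254 -0.0099] turn 0.484 (2/3)
(0.46, -0.3, 0.3, -180) -> [ 0.06   -0.0602 -0.0099] turn 0.484 (3/3)
```

View pics/w9.png

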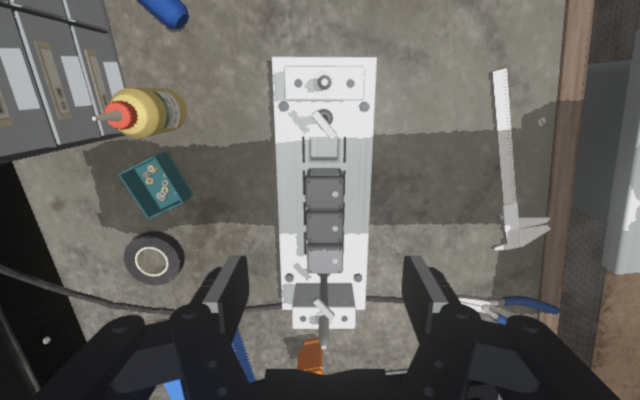

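arm_command(
  series=[
    [0.017,0.003,-0.006,0.09],
    [0.033,0.006,-0.012,0.19],
    [0.05,0.009,-0.02,0.29],
    [0.066,0.012,-0.03,0.39],
    [0.084,0.015,-0.04,0.484],
  ],
)

```text
time: 43.5
ee_pos: [0.5104, -0.1385, 0.3107]
tcp_rot: [179.8, -0.2, -124.8]
wrist_force: [0.1, 0.2, 0.6]
opening: 0.0699
grasp_force: 0.0
```

arm_command(
  series=[
    [0.016,-0.005,0,0.1],
    [0.032,-0.01,0,0.2],
    [0.048,-0.015,0,0.3],
    [0.064,-0.02,0,0.4],
    [0.081,-0.025,0,0.484],
  ],
)

```text
time: 44.0
ee_pos: [0.485, -0.2194, 0.3105]
tcp_rot: [179.9, -0.2, -152.6]
wrist_force: [-0.1, 0.4, -0.1]
opening: 0.0698
grasp_force: 0.0
```

arm_command(
  series=[
    [0.015,-0.015,0,0.12],
    [0.03,-0.03,0,0.25],
    [0.045,-0.045,0,0.37],
    [0.06,-0.06,0,0.484],
    [0.06,-0.06,0,0.484],
  ],
)

```text
time: 44.5
ee_pos: [0.4593, -0.3016, 0.3103]
tcp_rot: [-180.0, -0.3, 179.6]
wrist_force: [0.3, 0.9, -0.0]
opening: 0.0702
grasp_force: 0.0
```

arm_command(
  series=[
    [0,0,0,0],
    [0,0,0,0],
    [0,0,0,0],
    [0,0,0,0],
    [0,0,0,0],
  ],
)

```text
time: 45.0
ee_pos: [0.4601, -0.2994, 0.3107]
tcp_rot: [-180.0, -0.3, 180.0]
wrist_force: [-0.4, 0.6, 0.3]
opening: 0.0699
grasp_force: 0.0
```

Run:
```python
from h import *
c,K,T,r=marks("wrist",PL); cv2.imwrite("pics/w10.png",c["color"]); np.save("T10.npy",T)
o=bot.get_obs(); print(np.round(o["ee_pos"],4),np.round(o["tcp_rot"],2),np.round(o["q"],1))
print(ray(K,np.load("T9.npy"),(324,81),.13))
```

```text
plate [307.2 155.9] 0.79 [ 0.4654 -0.325 ]
plate [565.8 229.7] 0.6 [0.5744 0.0505]
plate [519.9 216.2] 0.48 [ 0.5533 -0.0201]
handle [298.6 163.7] 0.63 [ 0.4616 -0.3314]
knob0 [294.2  78.5] 0.65 [ 0.3688 -0.3333]
knob0 [308.4 239.9] 0.58 [ 0.5554 -0.3212]
[ 0.46   -0.2997  0.3106] [-179.98   -0.27  179.94] [-33.    7.8  22.2 104.6  -0.2 -32.9]
[ 0.52561328 -0.14246058  0.13      ]
```

View pics/w10.png

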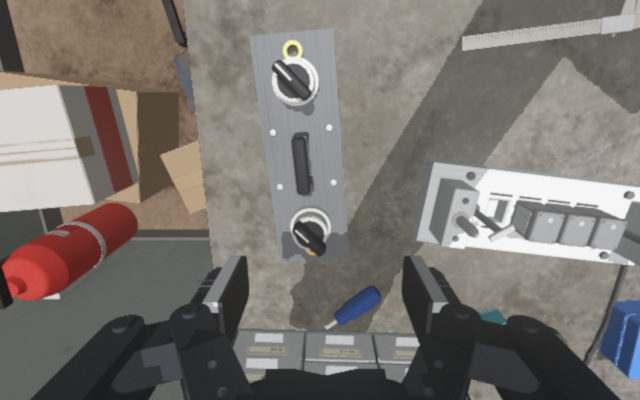

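```bash
cat > edge.py <<'E'
from h import *
def edgefit(g,a,b,w=6,n=60):
    """fit line near a-b: along normals find max |grad|, robust fit; returns two points"""
    a=np.array(a,float);b=np.array(b,float); d=(b-a)/np.linalg.norm(b-a); nrm=np.array([-d[1],d[0]])
    s=np.arange(-w,w+.01,.25); P=[]
    for t in np.linspace(0.06,.94,n):
        q=a+(b-a)*t; pts=(q+s[:,None]*nrm).astype(np.float32)
        v=cv2.remap(g,pts[None,:,0],pts[None,:,1],cv2.INTER_LINEAR)[0].astype(float)
        gr=np.abs(np.convolve(v,[1,1,1,0,-1,-1,-1],'valid')); P.append(q+nrm*s[3+gr.argmax()])
    vx,vy,x,y=cv2.fitLine(np.array(P,np.float32),cv2.DIST_HUBER,0,.01,.01).ravel()
    f=lambda p:np.array([x,y])+np.dot(p-[x,y],[vx,vy])*np.array([vx,vy])
    P=np.array(P); res=np.abs((P-[x,y])@[-vy,vx]); return f(a),f(b),np.median(res)
E
python3 - <<'E'
from edge import *
im=cv2.imread("pics/w10.png"); g=cv2.cvtColor(im,cv2.COLOR_BGR2GRAY); T=np.load("T10.npy"); K=np.array(bot.camera("wrist")["camera_matrix"])
L={}
for nm,a,b in [("left",(251,38),(275,220)),("right",(332,31),(346,225)),("top",(254,36),(330,29))]:
    p,q,r=edgefit(g,a,b); P,Q=[ray(K,T,x,.016) for x in (p,q)]; L[nm]=(P,Q); d=Q-P
    print(nm,np.round(p,1),np.round(q,1),round(r,2),np.round(P[:2],4),np.round(Q[:2],4),"ang",round(np.degrees(np.arctan2(d[1],d[0])),2))
# centre line x=..; at knob/handle
for z,px in [(.078,(302,163)),(.078,(301.5,135)),(.078,(306,193))]: print(np.round(ray(K,T,px,z),4))
cv2.imwrite("pics/w10c.png",cv2.resize(im[20:270,235:365],None,fx=2.3,fy=2.3,interpolation=cv2.INTER_CUBIC))
E
```

```text
left [248.8  38.3] [274.3 220.1] 0.17 [ 0.3218 -0.3909] [ 0.5527 -0.3716] ang 4.78
right [333.   30.9] [346.7 224.9] 0.39 [ 0.314  -0.2912] [ 0.5601 -0.2704] ang 4.83
top [253.9  34.8] [329.9  27.8] 0.25 [ 0.318  -0.3847] [ 0.3106 -0.2949] ang 94.7
[ 0.4592 -0.3268  0.078 ]
[ 0.4278 -0.3267  0.078 ]
[ 0.4947 -0.3229  0.078 ]
```

View pics/w10c.png

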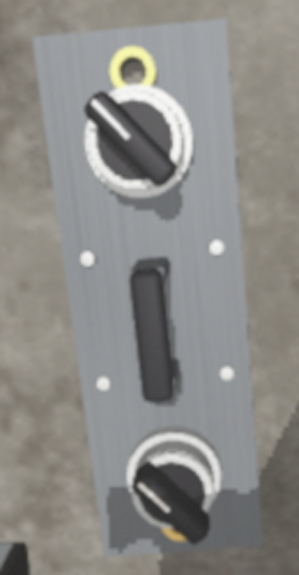

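Run:
```python
from h import *
plan((0.4637,-0.3275,0.14,-175.2),(0.4637,-0.3275,0.051,-175.2))
```

```text
(0.4637, -0.3275, 0.14, -175.2) -> [-0.0038 -0.0277  0.1706] turn -0.085 (1/1)
(0.4637, -0.3275, 0.051, -175.2) -> [-0.     0.     0.089] turn -0.0 (1/1)
```

arm_command(
  series=[
    [0,-0.01,0.03,-0.03],
    [-0.002,-0.02,0.075,-0.06],
    [-0.0038,-0.0277,0.12,-0.085],
    [-0.0038,-0.0277,0.155,-0.085],
    [-0.0038,-0.0277,0.17,-0.085],
  ],
  hand=0.055,
)

```text
time: 45.75
ee_pos: [0.4615, -0.3269, 0.1369]
tcp_rot: [179.8, -0.5, -175.2]
wrist_force: [0.2, -0.0, 0.4]
opening: 0.0549
grasp_force: 0.0
```

arm_command(
  series=[
    [0,0,0.015,0],
    [0,0,0.035,0],
    [0,0,0.06,0],
    [0,0,0.08,0],
    [0,0,0.089,0],
  ],
)

```text
time: 46.25
ee_pos: [0.4626, -0.3275, 0.0511]
tcp_rot: [180.0, -0.3, -175.2]
wrist_force: [-0.1, 0.5, -0.2]
opening: 0.055
grasp_force: 0.0
```

arm_command(
  series=[
    [0,0,0,0],
    [0,0,0,0],
    [0,0,0,0],
    [0,0,0,0],
    [0,0,0,0],
  ],
)

```text
time: 46.75
ee_pos: [0.4628, -0.3278, 0.0523]
tcp_rot: [-180.0, -0.2, -175.2]
wrist_force: [0.4, -0.1, -0.2]
opening: 0.0545
grasp_force: 0.0
```

Run:
```python
from h import *
c,K,T,r=marks("wrist",PL); cv2.imwrite("pics/w11.png",c["color"]); np.save("T11.npy",T)
o=bot.get_obs(); print(np.round(o["ee_pos"],4),np.round(o["tcp_rot"],2),o["wrist_force"])
```

```text
plate [327.1 226. ] 0.88 [ 0.4647 -0.3277]
handle [325.6 287.4] 0.78 [ 0.4643 -0.3288]
knob0 [325.6  43.9] 0.95 [ 0.3702 -0.3367]
[ 0.4625 -0.3276  0.0517] [ 180.     -0.26 -175.2 ] [ 0.02480392 -0.13209473 -0.04732676]
```

arm_command(
  series=[
    [0,0,0,0],
    [0,0,0,0],
    [0,0,0,0],
    [0,0,0,0],
    [0,0,0,0],
  ],
  hand=0.005,
  grip_force=80,
)

```text
time: 47.45
ee_pos: [0.4625, -0.3277, 0.0518]
tcp_rot: [-180.0, -0.3, -175.2]
wrist_force: [-1.1, 0.1, 3.2]
opening: 0.0149
grasp_force: 79.2
```

arm_command(
  series=[
    [0,0,0,0],
    [0,0,0,0],
    [0,0,0,0],
    [0,0,0,0],
    [0,0,0,0],
  ],
)

```text
time: 47.95
ee_pos: [0.4625, -0.3277, 0.0518]
tcp_rot: [-180.0, -0.3, -175.2]
wrist_force: [-1.5, 0.3, 5.0]
opening: 0.0144
grasp_force: 79.4
```

arm_command(
  series=[
    [0,0,-0.005,0],
    [0,0,-0.015,0],
    [0,0,-0.03,0],
    [0,0,-0.05,0],
    [0,0,-0.07,0],
  ],
)

```text
time: 48.45
ee_pos: [0.4628, -0.3275, 0.123]
tcp_rot: [180.0, -0.3, -175.2]
wrist_force: [0.5, 0.5, -6.4]
opening: 0.0146
grasp_force: 78.3
```

arm_command(
  series=[
    [0,0,-0.025,0],
    [0,0,-0.055,0],
    [0,0,-0.085,0],
    [0,0,-0.11,0],
    [0,0,-0.12,0],
  ],
)

```text
time: 48.95
ee_pos: [0.4639, -0.3278, 0.2452]
tcp_rot: [-179.9, -0.1, -175.2]
wrist_force: [-0.2, -0.0, -6.3]
opening: 0.0146
grasp_force: 78.5
```

Run:
```python
from h import *
c,K,T,r=marks("wrist",[]); cv2.imwrite("pics/w12.png",c["color"]); np.save("T12.npy",T)
o=bot.get_obs(); print(np.round(o["ee_pos"],4),np.round(o["tcp_rot"],2),o["opening"],o["wrist_force"],o["torque"])
plan((0.5402,-0.0147,0.24,-97))
```

```text
[ 0.464  -0.3279  0.2452] [-1.7985e+02 -8.0000e-02 -1.7520e+02] 0.014270246915898704 [ 0.44692604  0.39198562 -3.8330914 ] [0.04496839 0.00322696 0.00128881]
(0.5402, -0.0147, 0.24, -97) -> [-0.0511  0.1529  0.0026] turn -0.682 (1/2)
(0.5402, -0.0147, 0.24, -97) -> [-0.1361  0.0864  0.0026] turn -0.682 (2/2)
```

Run:
```python
from h import *
im=cv2.imread("pics/w12.png"); T=np.load("T12.npy"); K=np.array(bot.camera("wrist")["camera_matrix"])
def ring(im,T,z,lo):
    h=cv2.cvtColor(im,cv2.COLOR_BGR2HSV); m=cv2.inRange(h,(18,90,90),(36,255,255)); n,l,s,cc=cv2.connectedComponentsWithStats(m)
    for i in range(1,n):
        if s[i,4]>lo: 
            pts=cv2.findNonZero((l==i).astype(np.uint8)); hull=cv2.convexHull(pts); e=cv2.fitEllipse(hull) if len(hull)>=5 else None
            print(s[i],np.round(cc[i],1),e)
            if e: print("  at",np.round(ray(K,T,e[0],z),4))
o=bot.get_obs(); ring(im,T,0.016+0.1934,40)
plan(*[(0.464+(0.5401-0.464)*k/4,-0.328+(0.3129)*k/4,0.24,-175.2+78.2*k/4) for k in (1,2,3,4)])
cv2.imwrite("pics/w12s.png",im)
```

```text
(0.48302500000000004, -0.24977500000000002, 0.24, -155.64999999999998) -> [-0.0256  0.0762  0.0033] turn -0.341 (1/1)
(0.50205, -0.17155, 0.24, -136.1) -> [-0.0496  0.0634 -0.    ] turn -0.341 (1/1)
(0.5210750000000001, -0.09332499999999999, 0.24, -116.54999999999998) -> [-0.0679  0.0432 -0.    ] turn -0.341 (1/1)
(0.5401, -0.015100000000000002, 0.24, -96.99999999999999) -> [-0.0785  0.0179 -0.    ] turn -0.341 (1/1)
```

View pics/w12s.png

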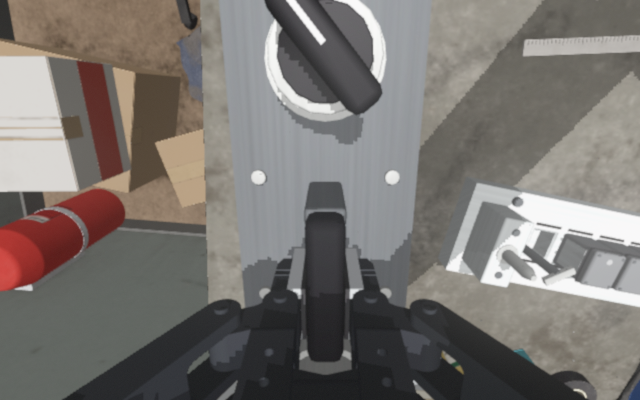

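arm_command(
  series=[
    [-0.005,0.012,0,-0.05],
    [-0.01,0.03,0,-0.13],
    [-0.016,0.048,0,-0.21],
    [-0.021,0.063,0,-0.28],
    [-0.0256,0.076,0.003,-0.341],
  ],
)

```text
time: 49.55
ee_pos: [0.4824, -0.248, 0.237]
tcp_rot: [179.8, -0.3, -155.4]
wrist_force: [0.8, -0.7, -6.2]
opening: 0.0145
grasp_force: 78.5
```

arm_command(
  series=[
    [-0.01,0.013,0,-0.07],
    [-0.02,0.025,0,-0.14],
    [-0.03,0.038,0,-0.21],
    [-0.04,0.05,0,-0.28],
    [-0.05,0.063,0,-0.341],
  ],
)

```text
time: 50.05
ee_pos: [0.5017, -0.1702, 0.2366]
tcp_rot: [179.7, -0.3, -135.9]
wrist_force: [-0.2, -0.0, -5.8]
opening: 0.0145
grasp_force: 78.5
```

arm_command(
  series=[
    [-0.014,0.009,0,-0.07],
    [-0.028,0.017,0,-0.14],
    [-0.041,0.026,0,-0.21],
    [-0.054,0.035,0,-0.28],
    [-0.068,0.043,0,-0.341],
  ],
)

```text
time: 50.55
ee_pos: [0.5207, -0.0921, 0.2365]
tcp_rot: [179.6, -0.2, -116.3]
wrist_force: [0.1, -0.6, -6.3]
opening: 0.0145
grasp_force: 78.5
```

arm_command(
  series=[
    [-0.02,0.005,0,-0.09],
    [-0.04,0.01,0,-0.18],
    [-0.06,0.014,0,-0.27],
    [-0.073,0.017,0,-0.32],
    [-0.0785,0.018,0,-0.341],
  ],
)

```text
time: 51.05
ee_pos: [0.5401, -0.0139, 0.237]
tcp_rot: [179.6, -0.1, -96.9]
wrist_force: [-0.2, -1.3, -7.4]
opening: 0.0147
grasp_force: 78.5
```

arm_command(
  series=[
    [0,0,0,0],
    [0,0,0,0],
    [0,0,0,0],
    [0,0,0,0],
    [0,0,0,0],
  ],
)

```text
time: 51.55
ee_pos: [0.5403, -0.0157, 0.2382]
tcp_rot: [179.7, -0.1, -97.1]
wrist_force: [-0.4, 0.0, -6.7]
opening: 0.0149
grasp_force: 78.5
```

Run:
```python
from h import *
o=bot.get_obs(); print(np.round(o["ee_pos"],4),np.round(o["tcp_rot"],2),np.round(o["q"],1),o["wrist_force"],o["torque"])
for n in ["scene","side"]:
    c,K,T=cam(n); cv2.imwrite(f"pics/{n}1.png",c["color"])
    for t in ["plate","handle","knob0","stud0","seat"]:
        print(n,t,[(np.round(d["location"],1),round(d["confidence"],2)) for d in bot.mark_of(n,t)])
plan((0.5401,-0.0151,0.192,-97))
```

```text
[ 0.5403 -0.0157  0.2382] [ 1.7974e+02 -5.0000e-02 -9.7110e+01] [ -1.7   4.1   9.9  96.1  -0.  -84.5] [-0.40428472  0.00958314 -6.71014181] [-0.00860598 -0.01267041 -0.01375673]
scene plate [(array([328.6, 176.4]), 0.73), (array([302.4, 172.7]), 0.65)]
scene handle [(array([329. , 155.7]), 0.59)]
scene knob0 [(array([307.1, 171.5]), 0.69), (array([352.1, 140.9]), 0.53)]
scene stud0 [(array([276.9, 305.6]), 0.68), (array([332.9, 208.2]), 0.67), (array([304.8, 209.6]), 0.59), (array([350.3, 182. ]), 0.55)]
scene seat [(array([329.5, 198.4]), 0.67)]
side plate [(array([318.9, 174.2]), 0.76)]
side handle [(array([317.8, 152.2]), 0.84)]
side knob0 [(array([326.1, 158.9]), 0.44), (array([317.3, 138.6]), 0.42)]
side stud0 [(array([326.1, 209.9]), 0.92), (array([316.2, 186.7]), 0.86)]
side seat [(array([319.8, 205.5]), 0.84)]
(0.5401, -0.0151, 0.192, -97) -> [-0.0001  0.0003  0.0461] turn -0.001 (1/1)
```

arm_command(
  series=[
    [0,0,0.01,0],
    [0,0,0.02,0],
    [0,0,0.032,0],
    [0,0,0.042,0],
    [0,0,0.046,0],
  ],
)

```text
time: 52.65
ee_pos: [0.5395, -0.0153, 0.1902]
tcp_rot: [179.6, -0.1, -97.1]
wrist_force: [-0.8, -0.5, -6.4]
opening: 0.0148
grasp_force: 78.5
```

arm_command(
  series=[
    [0,0,0.002,0],
    [0,0,0.004,0],
    [0,0,0.007,0],
    [0,0,0.01,0],
    [0,0,0.012,0],
  ],
)

```text
time: 53.15
ee_pos: [0.5401, -0.0153, 0.18]
tcp_rot: [179.7, -0.1, -97.1]
wrist_force: [0.7, -0.6, -6.4]
opening: 0.0146
grasp_force: 78.5
```

arm_command(
  series=[
    [0,0,0.001,0],
    [0,0,0.002,0],
    [0,0,0.003,0],
    [0,0,0.004,0],
    [0,0,0.005,0],
  ],
)

```text
time: 53.65
ee_pos: [0.5401, -0.0153, 0.1751]
tcp_rot: [179.7, -0.1, -97.0]
wrist_force: [0.3, -0.3, -5.9]
opening: 0.0146
grasp_force: 78.5
```

arm_command(
  series=[
    [0,0,0.001,0],
    [0,0,0.002,0],
    [0,0,0.003,0],
    [0,0,0.004,0],
    [0,0,0.005,0],
  ],
)

```text
time: 54.15
ee_pos: [0.54, -0.0153, 0.17]
tcp_rot: [179.7, -0.0, -97.0]
wrist_force: [-0.3, 0.3, -7.1]
opening: 0.0148
grasp_force: 78.5
```

```bash
cat > st.py <<'E'
from h import *
o=bot.get_obs(); print(round(o["time"],2),np.round(o["ee_pos"],4),np.round(o["tcp_rot"],2),"F",np.round(o["wrist_force"],1),"M",np.round(o["torque"],2))
E
python3 st.py
```

```text
54.15 [ 0.54   -0.0153  0.17  ] [ 1.7973e+02 -5.0000e-02 -9.7050e+01] F [-0.3  0.3 -7.1] M [-0.04  0.02  0.02]
```

arm_command(
  series=[
    [0,0,0.001,0],
    [0,0,0.002,0],
    [0,0,0.003,0],
    [0,0,0.004,0],
    [0,0,0.005,0],
  ],
)

```text
time: 54.65
ee_pos: [0.5402, -0.0151, 0.1652]
tcp_rot: [179.8, -0.0, -97.0]
wrist_force: [2.0, 2.3, -3.4]
opening: 0.0146
grasp_force: 78.9
```

arm_command(
  series=[
    [0,0,0.001,0],
    [0,0,0.002,0],
    [0,0,0.003,0],
    [0,0,0.004,0],
    [0,0,0.005,0],
  ],
)

```text
time: 55.15
ee_pos: [0.5402, -0.0152, 0.1602]
tcp_rot: [179.8, -0.0, -97.0]
wrist_force: [3.2, 4.4, -3.5]
opening: 0.0149
grasp_force: 79.0
```

```bash
python3 st.py
```

```text
55.15 [ 0.5402 -0.0152  0.1602] [ 1.7976e+02 -3.0000e-02 -9.7050e+01] F [ 3.2  4.4 -3.5] M [ 0.92 -0.79 -0.02]
```

arm_command(
  series=[
    [-0.0009,-0.0005,0.001,0],
    [-0.0009,-0.0005,0.002,0],
    [-0.0009,-0.0005,0.003,0],
    [-0.0009,-0.0005,0.004,0],
    [-0.0009,-0.0005,0.005,0],
  ],
)

```text
time: 55.65
ee_pos: [0.5404, -0.0146, 0.1549]
tcp_rot: [179.7, -0.1, -97.1]
wrist_force: [0.5, 1.3, -6.3]
opening: 0.0147
grasp_force: 78.6
```

```bash
python3 st.py
```

```text
55.65 [ 0.5404 -0.0146  0.1549] [ 1.7971e+02 -7.0000e-02 -9.7060e+01] F [ 0.5  1.3 -6.3] M [ 0.17 -0.12  0.03]
```

Forces relaxed; continue down.

arm_command(
  series=[
    [-0.0003,-0.0001,0.0015,0],
    [-0.0003,-0.0001,0.003,0],
    [-0.0003,-0.0001,0.005,0],
    [-0.0003,-0.0001,0.007,0],
    [-0.0003,-0.0001,0.008,0],
  ],
)

```text
time: 56.15
ee_pos: [0.5405, -0.0142, 0.1468]
tcp_rot: [179.7, -0.1, -97.1]
wrist_force: [-0.4, 0.0, -6.2]
opening: 0.0146
grasp_force: 78.5
```

arm_command(
  series=[
    [0,0,0.0015,0],
    [0,0,0.003,0],
    [0,0,0.005,0],
    [0,0,0.007,0],
    [0,0,0.008,0],
  ],
)

```text
time: 56.65
ee_pos: [0.5406, -0.0142, 0.1388]
tcp_rot: [179.7, -0.1, -97.1]
wrist_force: [0.5, 0.8, -6.0]
opening: 0.0148
grasp_force: 78.5
```

arm_command(
  series=[
    [0,0,0.001,0],
    [0,0,0.002,0],
    [0,0,0.003,0],
    [0,0,0.004,0],
    [0,0,0.005,0],
  ],
)

```text
time: 57.15
ee_pos: [0.5406, -0.0142, 0.1341]
tcp_rot: [179.7, -0.1, -97.1]
wrist_force: [-0.4, -0.7, -6.0]
opening: 0.0145
grasp_force: 78.5
```

```bash
python3 st.py
```

```text
57.15 [ 0.5406 -0.0142  0.1341] [ 1.7974e+02 -5.0000e-02 -9.7050e+01] F [-0.4 -0.7 -6. ] M [ 0.02 -0.01  0.02]
```

Smooth; 2 mm to go.

arm_command(
  series=[
    [0,0,0.001,0],
    [0,0,0.002,0],
    [0,0,0.003,0],
    [0,0,0.003,0],
    [0,0,0.003,0],
  ],
)

```text
time: 57.65
ee_pos: [0.5406, -0.0142, 0.1318]
tcp_rot: [179.8, -0.0, -97.1]
wrist_force: [-4.6, 1.2, 3.4]
opening: 0.0148
grasp_force: 79.8
```

arm_command(
  series=[
    [0,0,0,0],
    [0,0,0,0],
    [0,0,0,0],
    [0,0,0,0],
    [0,0,0,0],
  ],
)

```text
time: 58.15
ee_pos: [0.5406, -0.0141, 0.1318]
tcp_rot: [179.8, -0.0, -97.0]
wrist_force: [-5.7, 0.8, 5.8]
opening: 0.0148
grasp_force: 80.0
```

```bash
python3 st.py
```

```text
58.15 [ 0.5406 -0.0141  0.1318] [ 1.7977e+02 -4.0000e-02 -9.7050e+01] F [-5.7  0.8  5.8] M [0.07 0.95 0.01]
```

arm_command(
  series=[
    [0,0,0,0],
    [0,0,0,0],
    [0,0,0,0],
    [0,0,-0.01,0],
    [0,0,-0.03,0],
  ],
  hand=0.05,
)

```text
time: 58.65
ee_pos: [0.5402, -0.0142, 0.1607]
tcp_rot: [179.6, -0.1, -97.0]
wrist_force: [0.9, 0.4, 0.9]
opening: 0.05
grasp_force: 0.0
```

arm_command(
  series=[
    [0,0,-0.03,0],
    [0,0,-0.06,0],
    [0,0,-0.09,0],
    [0,0,-0.12,0],
    [0,0,-0.12,0],
  ],
)

```text
time: 59.15
ee_pos: [0.5423, -0.0142, 0.2861]
tcp_rot: [-179.9, -0.0, -97.1]
wrist_force: [0.8, -1.0, -0.4]
opening: 0.0499
grasp_force: 0.0
```

arm_command(
  series=[
    [0,0,0,0],
    [0,0,0,0],
    [0,0,0,0],
    [0,0,0,0],
    [0,0,0,0],
  ],
)

```text
time: 59.65
ee_pos: [0.5411, -0.0141, 0.2807]
tcp_rot: [179.7, -0.1, -97.1]
wrist_force: [-0.2, -0.1, -0.5]
opening: 0.05
grasp_force: 0.0
```

```bash
python3 st.py
python3 - <<'E'
from h import *
c,K,T,r=marks("wrist",[("plate",.08),("handle",.15),("knob0",.156)]); cv2.imwrite("pics/w13.png",c["color"]); np.save("T13.npy",T)
for k in [(0.5522,0.0798,.156),(0.5292,-0.1068,.156)]: print(proj(K,T,k))
plan((0.5292,-0.1068,0.21,-57),(0.5292,-0.1068,0.143,-57))
E
```

```text
59.65 [ 0.5411 -0.0141  0.2807] [ 1.7969e+02 -6.0000e-02 -9.7050e+01] F [-0.2 -0.1 -0.5] M [-0.02  0.04  0.  ]
plate [325.9 171.5] 0.96 [ 0.5398 -0.0135]
handle [325.1 189.2] 0.62 [ 0.5409 -0.0148]
knob0 [326.1  71.4] 0.95 [ 0.5287 -0.107 ]
knob0 [322.5 291.2] 0.61 [0.5551 0.0799]
[325.59974087 290.77248901]
[325.47021392  71.79998606]
(0.5292, -0.1068, 0.21, -57) -> [0.0467 0.0003 0.0355] turn -0.35 (1/2)
(0.5292, -0.1068, 0.21, -57) -> [0.0438 0.0163 0.0355] turn -0.35 (2/2)
(0.5292, -0.1068, 0.143, -57) -> [ 0.    -0.     0.067] turn -0.0 (1/1)
```

arm_command(
  series=[
    [0.009,0,0.007,-0.07],
    [0.018,0,0.014,-0.14],
    [0.028,0,0.021,-0.21],
    [0.037,0,0.028,-0.28],
    [0.0467,0,0.0355,-0.35],
  ],
)

```text
time: 60.35
ee_pos: [0.5354, -0.0608, 0.2454]
tcp_rot: [179.7, 0.0, -76.8]
wrist_force: [0.9, 0.2, 0.3]
opening: 0.0497
grasp_force: 0.0
```

arm_command(
  series=[
    [0.009,0.003,0.007,-0.07],
    [0.02,0.007,0.016,-0.16],
    [0.03,0.012,0.025,-0.25],
    [0.044,0.016,0.0355,-0.35],
    [0.044,0.016,0.0355,-0.35],
  ],
)

```text
time: 60.85
ee_pos: [0.5289, -0.108, 0.2088]
tcp_rot: [179.7, 0.2, -56.9]
wrist_force: [0.1, 0.1, 0.5]
opening: 0.0498
grasp_force: 0.0
```

arm_command(
  series=[
    [0,0,0,0],
    [0,0,0,0],
    [0,0,0,0],
    [0,0,0,0],
    [0,0,0,0],
  ],
)

```text
time: 61.35
ee_pos: [0.5297, -0.1067, 0.2105]
tcp_rot: [179.8, 0.1, -56.9]
wrist_force: [-0.8, 0.1, -0.6]
opening: 0.0498
grasp_force: 0.0
```

```bash
python3 st.py
python3 - <<'E'
from h import *
c,K,T,r=marks("wrist",[("knob0",.156)])
print(proj(K,T,(0.5292,-0.1068,.156)))
# wing direction: dark pixels above sleeve
im=c["color"]; cv2.imwrite("pics/w14.png",im)
plan((0.5290,-0.1069,0.16,-57),(0.5290,-0.1069,0.143,-57))
E
```

```text
61.35 [ 0.5297 -0.1067  0.2105] [ 1.7979e+02  1.2000e-01 -5.6940e+01] F [-0.8  0.1 -0.6] M [-0.   -0.02 -0.01]
knob0 [323.7 221.4] 0.93 [ 0.5308 -0.108 ]
knob0 [167.4 396.7] 0.56 [0.5526 0.0772]
knob0 [257.6 264.3] 0.48 [ 0.5508 -0.0589]
[324.85497316 224.20161074]
(0.529, -0.1069, 0.16, -57) -> [-0.0003  0.0006  0.0503] turn 0.001 (1/1)
(0.529, -0.1069, 0.143, -57) -> [ 0.    -0.     0.017] turn -0.0 (1/1)
```

View pics/w14.png

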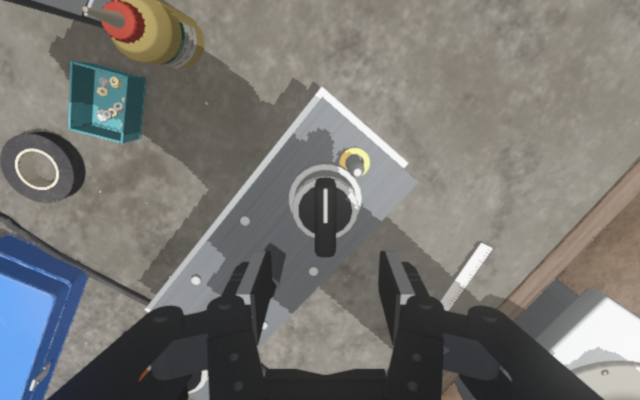

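arm_command(
  series=[
    [0,0.0003,0.01,0],
    [0,0.0003,0.022,0],
    [0,0.0003,0.036,0],
    [0,0.0003,0.046,0],
    [0,0.0003,0.05,0],
  ],
)

```text
time: 61.95
ee_pos: [0.5284, -0.107, 0.1582]
tcp_rot: [179.7, 0.2, -56.9]
wrist_force: [1.5, -0.3, -0.3]
opening: 0.0501
grasp_force: 0.0
```

arm_command(
  series=[
    [0,0,0.004,0],
    [0,0,0.008,0],
    [0,0,0.013,0],
    [0,0,0.0165,0],
    [0,0,0.0165,0],
  ],
)

```text
time: 62.45
ee_pos: [0.5288, -0.1071, 0.1432]
tcp_rot: [179.7, 0.2, -56.9]
wrist_force: [-0.3, -0.3, 0.3]
opening: 0.0499
grasp_force: 0.0
```

arm_command(
  series=[
    [0,0,0,0],
    [0,0,0,0],
    [0,0,0,0],
    [0,0,0,0],
    [0,0,0,0],
  ],
  hand=0.005,
  grip_force=100,
)

```text
time: 62.95
ee_pos: [0.5294, -0.1071, 0.1443]
tcp_rot: [179.8, 0.1, -56.9]
wrist_force: [1.5, 1.9, 4.2]
opening: 0.0113
grasp_force: 100.9
```

arm_command(
  series=[
    [0,0,0,0],
    [0,0,0,0],
    [0,0,0,0],
    [0,0,0,0],
    [0,0,0,0],
  ],
)

```text
time: 63.45
ee_pos: [0.5293, -0.1071, 0.1439]
tcp_rot: [179.8, 0.1, -56.9]
wrist_force: [3.5, 3.0, 4.9]
opening: 0.011
grasp_force: 101.0
```

```bash
python3 st.py
```

```text
63.45 [ 0.5293 -0.1071  0.1439] [ 1.7981e+02  1.1000e-01 -5.6940e+01] F [3.5 3.  4.9] M [ 0.51 -0.68 -0.01]
```

arm_command(
  series=[
    [0,0,0.002,0],
    [0,0,0.004,0],
    [0,0,0.006,0],
    [0,0,0.008,0],
    [0,0,0.0095,0],
  ],
)

```text
time: 63.95
ee_pos: [0.5294, -0.1071, 0.135]
tcp_rot: [179.8, 0.1, -56.9]
wrist_force: [0.8, 2.9, 11.0]
opening: 0.0111
grasp_force: 101.8
```

```bash
python3 st.py
```

```text
63.95 [ 0.5294 -0.1071  0.135 ] [ 1.7984e+02  8.0000e-02 -5.6940e+01] F [ 0.8  2.9 11. ] M [ 0.53 -0.2   0.03]
```

arm_command(
  series=[
    [0,0,0,0.1],
    [0,0,0,0.2],
    [0,0,0,0.3],
    [0,0,0,0.4],
    [0,0,0,0.5],
  ],
)

```text
time: 64.45
ee_pos: [0.5291, -0.1072, 0.1352]
tcp_rot: [179.8, -0.0, -85.8]
wrist_force: [-1.0, 1.8, 11.8]
opening: 0.0107
grasp_force: 101.8
```

```bash
python3 st.py
```

```text
64.45 [ 0.5291 -0.1072  0.1352] [ 1.7979e+02 -1.0000e-02 -8.5820e+01] F [-1.   1.8 11.8] M [ 0.6   0.16 -0.01]
```

arm_command(
  series=[
    [0,0,0,0.1],
    [0,0,0,0.2],
    [0,0,0,0.3],
    [0,0,0,0.4],
    [0,0,0,0.5],
  ],
)

```text
time: 64.95
ee_pos: [0.5288, -0.1071, 0.1351]
tcp_rot: [179.8, -0.1, -114.5]
wrist_force: [-1.6, 1.9, 11.2]
opening: 0.0109
grasp_force: 101.8
```

arm_command(
  series=[
    [0,0,0,0.1],
    [0,0,0,0.2],
    [0,0,0,0.3],
    [0,0,0,0.36],
    [0,0,0,0.39],
  ],
)

```text
time: 65.45
ee_pos: [0.5286, -0.1069, 0.135]
tcp_rot: [179.8, -0.2, -136.7]
wrist_force: [-1.3, 4.1, 11.0]
opening: 0.0111
grasp_force: 101.8
```

```bash
python3 st.py
```

```text
65.45 [ 0.5286 -0.1069  0.135 ] [ 179.81   -0.18 -136.71] F [-1.3  4.1 11. ] M [ 0.97  0.46 -0.01]
```

arm_command(
  series=[
    [0,0,0,0.01],
    [0,0,0,0.02],
    [0,0,0,0.03],
    [0,0,0,0.03],
    [0,0,0,0.03],
  ],
)

```text
time: 65.95
ee_pos: [0.5286, -0.1069, 0.135]
tcp_rot: [179.8, -0.2, -138.3]
wrist_force: [-1.9, 3.9, 11.2]
opening: 0.011
grasp_force: 101.8
```

```bash
python3 st.py
```

```text
65.95 [ 0.5286 -0.1069  0.135 ] [ 179.81   -0.19 -138.3 ] F [-1.9  3.9 11.2] M [ 0.97  0.48 -0.01]
```

arm_command(
  series=[
    [0,0,0,0.01],
    [0,0,0,0.02],
    [0,0,0,0.02],
    [0,0,0,0.02],
    [0,0,0,0.02],
  ],
)

```text
time: 66.45
ee_pos: [0.5286, -0.1069, 0.135]
tcp_rot: [179.8, -0.2, -139.4]
wrist_force: [-1.8, 3.9, 10.9]
opening: 0.0109
grasp_force: 101.8
```

```bash
python3 st.py
```

```text
66.45 [ 0.5286 -0.1069  0.135 ] [ 179.82   -0.2  -139.42] F [-1.8  3.9 10.9] M [0.93 0.43 0.28]
```

arm_command(
  series=[
    [0,0,0,-0.02],
    [0,0,-0.001,-0.02],
    [0,0,-0.002,-0.02],
    [0,0,-0.003,-0.02],
    [0,0,-0.004,-0.02],
  ],
)

```text
time: 66.95
ee_pos: [0.5286, -0.1069, 0.1387]
tcp_rot: [179.8, -0.2, -138.3]
wrist_force: [-1.5, 3.6, 9.7]
opening: 0.0109
grasp_force: 101.5
```

```bash
python3 st.py
```

```text
66.95 [ 0.5286 -0.1069  0.1387] [ 179.8    -0.2  -138.29] F [-1.5  3.6  9.7] M [ 0.85  0.23 -0.  ]
```

arm_command(
  series=[
    [0,0,-0.0005,0],
    [0,0,-0.001,0],
    [0,0,-0.0015,0],
    [0,0,-0.0015,0],
    [0,0,-0.0015,0],
  ],
)

```text
time: 67.45
ee_pos: [0.5286, -0.1069, 0.14]
tcp_rot: [179.8, -0.2, -138.3]
wrist_force: [-0.8, 3.4, 8.3]
opening: 0.0112
grasp_force: 101.3
```

arm_command(
  series=[
    [0,0,0,0],
    [0,0,0,0],
    [0,0,0,0],
    [0,0,0,0],
    [0,0,-0.01,0],
  ],
  hand=0.05,
)

```text
time: 67.95
ee_pos: [0.5283, -0.1071, 0.1486]
tcp_rot: [179.7, -0.3, -138.3]
wrist_force: [0.4, -0.1, 0.2]
opening: 0.05
grasp_force: 0.0
```

arm_command(
  series=[
    [0,0,-0.01,0],
    [0,0,-0.03,0],
    [0,0,-0.05,0],
    [0,0,-0.07,0],
    [0,0,-0.07,0],
  ],
)

```text
time: 68.45
ee_pos: [0.5304, -0.1074, 0.2235]
tcp_rot: [-179.9, -0.0, -138.3]
wrist_force: [0.1, -0.3, 0.3]
opening: 0.0499
grasp_force: 0.0
```

```bash
python3 st.py
python3 - <<'E'
from h import *
c,K,T,r=marks("wrist",[("knob0",.152)]); cv2.imwrite("pics/w15.png",c["color"])
plan((0.5522,0.0798,0.215,-57),(0.5522,0.0798,0.1435,-57))
E
```

```text
68.45 [ 0.5304 -0.1074  0.2235] [-1.7993e+02 -4.0000e-02 -1.3831e+02] F [ 0.1 -0.3  0.3] M [ 0.01  0.02 -0.03]
knob0 [327.9 211.7] 0.58 [ 0.5291 -0.1078]
(0.5522, 0.0798, 0.215, -57) -> [-0.0471  0.0416  0.0018] turn -0.473 (1/3)
(0.5522, 0.0798, 0.215, -57) -> [-0.0608  0.0155  0.0018] turn -0.473 (2/3)
(0.5522, 0.0798, 0.215, -57) -> [-0.0612 -0.0139  0.0018] turn -0.473 (3/3)
(0.5522, 0.0798, 0.1435, -57) -> [ 0.     -0.      0.0715] turn -0.0 (1/1)
```

arm_command(
  series=[
    [-0.009,0.008,0,-0.09],
    [-0.018,0.016,0,-0.19],
    [-0.027,0.024,0,-0.29],
    [-0.037,0.033,0,-0.39],
    [-0.047,0.0416,0,-0.473],
  ],
)

```text
time: 69.05
ee_pos: [0.5364, -0.0443, 0.2187]
tcp_rot: [179.7, -0.1, -111.0]
wrist_force: [1.0, -0.2, -0.6]
opening: 0.0501
grasp_force: 0.0
```

arm_command(
  series=[
    [-0.012,0.003,0,-0.09],
    [-0.024,0.006,0,-0.19],
    [-0.036,0.009,0,-0.29],
    [-0.048,0.012,0,-0.39],
    [-0.0608,0.0155,0,-0.473],
  ],
)

```text
time: 69.55
ee_pos: [0.544, 0.0179, 0.2186]
tcp_rot: [179.6, 0.0, -83.9]
wrist_force: [0.1, -0.2, 0.6]
opening: 0.0501
grasp_force: 0.0
```

arm_command(
  series=[
    [-0.015,-0.003,0,-0.12],
    [-0.03,-0.007,0,-0.24],
    [-0.045,-0.01,0,-0.36],
    [-0.061,-0.0139,0,-0.473],
    [-0.061,-0.0139,0.002,-0.473],
  ],
)

```text
time: 70.05
ee_pos: [0.5517, 0.0809, 0.2166]
tcp_rot: [179.7, 0.2, -56.8]
wrist_force: [0.2, -0.8, 0.5]
opening: 0.0496
grasp_force: 0.0
```

arm_command(
  series=[
    [0,0,0,0],
    [0,0,0,0],
    [0,0,0,0],
    [0,0,0,0],
    [0,0,0,0],
  ],
)

```text
time: 70.55
ee_pos: [0.5519, 0.0792, 0.2177]
tcp_rot: [179.8, 0.1, -57.1]
wrist_force: [0.8, 0.2, 0.1]
opening: 0.0498
grasp_force: 0.0
```

```bash
python3 st.py
python3 - <<'E'
from h import *
c,K,T,r=marks("wrist",[("knob0",.156)]); cv2.imwrite("pics/w16.png",c["color"])
print(proj(K,T,(0.5522,0.0798,.156)))
plan((0.5522,0.0798,0.16,-57))
E
```

```text
70.55 [0.5519 0.0792 0.2177] [ 1.7978e+02  1.2000e-01 -5.7050e+01] F [0.8 0.2 0.1] M [-0.01  0.01 -0.01]
[323.18999442 220.15070707]
(0.5522, 0.0798, 0.16, -57) -> [-0.0002 -0.0005  0.0576] turn -0.001 (1/1)
```

Run:
```python
from h import *
a=cv2.imread("pics/w14.png",0); b=cv2.imread("pics/w16.png",0)
m=cv2.matchTemplate(b,a[170:260,300:350],cv2.TM_CCOEFF_NORMED); _,v,_,l=cv2.minMaxLoc(m); print(v,l,"w14 at (300,170)")
for im,c0 in ((a,325),(b,l[0]+25)):
    for r in (180,200,215,235,250): 
        x=np.where(im[r,c0-40:c0+40]<60)[0]+c0-40; print(r,x.min() if len(x) else 0,x.max() if len(x) else 0,end="; ")
    print()
```

```text
0.8676374554634094 (298, 167) w14 at (300,170)
180 317 332; 200 302 337; 215 300 349; 235 316 334; 250 315 334; 
180 315 332; 200 305 346; 215 301 346; 235 314 332; 250 318 328;
```

arm_command(
  series=[
    [0,-0.0004,0.01,0],
    [0,-0.0004,0.025,0],
    [0,-0.0004,0.042,0],
    [0,-0.0004,0.053,0],
    [0,-0.0004,0.0575,0],
  ],
)

```text
time: 71.15
ee_pos: [0.5513, 0.0797, 0.1584]
tcp_rot: [179.7, 0.2, -57.0]
wrist_force: [0.0, -0.3, 0.0]
opening: 0.05
grasp_force: 0.0
```

arm_command(
  series=[
    [0,0,0.004,0],
    [0,0,0.008,0],
    [0,0,0.013,0],
    [0,0,0.0165,0],
    [0,0,0.0165,0],
  ],
)

```text
time: 71.65
ee_pos: [0.5517, 0.0798, 0.1431]
tcp_rot: [179.7, 0.1, -57.0]
wrist_force: [-0.1, -0.3, 0.0]
opening: 0.0499
grasp_force: 0.0
```

arm_command(
  series=[
    [0,0,0,0],
    [0,0,0,0],
    [0,0,0,0],
    [0,0,0,0],
    [0,0,0,0],
  ],
  hand=0.005,
  grip_force=100,
)

```text
time: 72.15
ee_pos: [0.5523, 0.0799, 0.1442]
tcp_rot: [179.8, 0.1, -57.0]
wrist_force: [1.1, 0.5, 4.8]
opening: 0.0114
grasp_force: 101.0
```

arm_command(
  series=[
    [0,0,0,0],
    [0,0,0,0],
    [0,0,0,0],
    [0,0,0,0],
    [0,0,0,0],
  ],
)

```text
time: 72.65
ee_pos: [0.5522, 0.0799, 0.1438]
tcp_rot: [179.8, 0.1, -57.0]
wrist_force: [2.6, 1.9, 5.2]
opening: 0.0112
grasp_force: 101.0
```

arm_command(
  series=[
    [0,0,0.002,0],
    [0,0,0.004,0],
    [0,0,0.006,0],
    [0,0,0.008,0],
    [0,0,0.0095,0],
  ],
)

```text
time: 73.15
ee_pos: [0.5522, 0.0799, 0.1349]
tcp_rot: [179.9, 0.1, -57.0]
wrist_force: [1.9, 1.9, 11.5]
opening: 0.0111
grasp_force: 101.9
```

```bash
python3 st.py
```

```text
73.15 [0.5522 0.0799 0.1349] [ 1.7985e+02  1.0000e-01 -5.7000e+01] F [ 1.9  1.9 11.5] M [ 0.38 -0.32 -0.06]
```

arm_command(
  series=[
    [0,0,0,0.1],
    [0,0,0,0.2],
    [0,0,0,0.3],
    [0,0,0,0.4],
    [0,0,0,0.5],
  ],
)

```text
time: 73.65
ee_pos: [0.5521, 0.0799, 0.1351]
tcp_rot: [179.8, 0.0, -85.9]
wrist_force: [1.2, 2.1, 10.9]
opening: 0.011
grasp_force: 101.9
```

arm_command(
  series=[
    [0,0,0,0.1],
    [0,0,0,0.2],
    [0,0,0,0.3],
    [0,0,0,0.4],
    [0,0,0,0.5],
  ],
)

```text
time: 74.15
ee_pos: [0.552, 0.08, 0.1351]
tcp_rot: [179.8, -0.1, -114.5]
wrist_force: [-0.2, 2.6, 11.2]
opening: 0.0112
grasp_force: 101.9
```

arm_command(
  series=[
    [0,0,0,0.1],
    [0,0,0,0.2],
    [0,0,0,0.3],
    [0,0,0,0.37],
    [0,0,0,0.42],
  ],
)

```text
time: 74.65
ee_pos: [0.552, 0.0801, 0.1351]
tcp_rot: [179.8, -0.1, -138.5]
wrist_force: [0.4, 3.8, 10.4]
opening: 0.0114
grasp_force: 101.9
```

```bash
python3 st.py
```

```text
74.65 [0.552  0.0801 0.1351] [ 1.7985e+02 -1.3000e-01 -1.3851e+02] F [ 0.4  3.8 10.4] M [ 0.76 -0.07  0.01]
```

arm_command(
  series=[
    [0,0,0,0.01],
    [0,0,0,0.02],
    [0,0,0,0.02],
    [0,0,0,0.02],
    [0,0,0,0.02],
  ],
)

```text
time: 75.15
ee_pos: [0.552, 0.0801, 0.1351]
tcp_rot: [179.9, -0.1, -139.5]
wrist_force: [0.4, 2.5, 11.8]
opening: 0.0108
grasp_force: 101.9
```

```bash
python3 st.py
```

```text
75.15 [0.552  0.0801 0.1351] [ 1.7986e+02 -1.3000e-01 -1.3947e+02] F [ 0.4  2.5 11.8] M [ 0.67 -0.03  0.26]
```

Stop felt, as on the first knob. Back off slightly, let it rise, release.

arm_command(
  series=[
    [0,0,0,-0.02],
    [0,0,-0.001,-0.02],
    [0,0,-0.002,-0.02],
    [0,0,-0.003,-0.02],
    [0,0,-0.004,-0.02],
  ],
)

```text
time: 75.65
ee_pos: [0.552, 0.0801, 0.1388]
tcp_rot: [179.8, -0.1, -138.3]
wrist_force: [1.1, 2.8, 9.1]
opening: 0.011
grasp_force: 101.6
```

arm_command(
  series=[
    [0,0,-0.0005,0],
    [0,0,-0.001,0],
    [0,0,-0.0015,0],
    [0,0,-0.0015,0],
    [0,0,-0.0015,0],
  ],
)

```text
time: 76.15
ee_pos: [0.552, 0.0801, 0.1401]
tcp_rot: [179.8, -0.2, -138.3]
wrist_force: [1.6, 2.2, 8.0]
opening: 0.011
grasp_force: 101.4
```

arm_command(
  series=[
    [0,0,0,0],
    [0,0,0,0],
    [0,0,0,0],
    [0,0,0,0],
    [0,0,-0.01,0],
  ],
  hand=0.05,
)

```text
time: 76.65
ee_pos: [0.5511, 0.0796, 0.1484]
tcp_rot: [179.8, -0.3, -138.4]
wrist_force: [0.1, 0.1, 0.6]
opening: 0.0498
grasp_force: 0.0
```

arm_command(
  series=[
    [0,0,-0.02,0],
    [0,0,-0.06,0],
    [0,0,-0.1,0],
    [0.02,0,-0.13,0],
    [0.04,0,-0.13,0],
  ],
)

```text
time: 77.15
ee_pos: [0.5232, 0.0532, 0.2847]
tcp_rot: [-179.9, 0.1, -138.3]
wrist_force: [0.1, 0.2, -0.8]
opening: 0.0503
grasp_force: 0.0
```

arm_command(
  series=[
    [0,0,0,0],
    [0,0,0,0],
    [0,0,0,0],
    [0,0,0,0],
    [0,0,0,0],
  ],
)

```text
time: 77.65
ee_pos: [0.5227, 0.0535, 0.2791]
tcp_rot: [179.8, -0.3, -138.3]
wrist_force: [0.4, -0.0, 0.4]
opening: 0.0501
grasp_force: 0.0
```

```bash
python3 st.py
python3 - <<'E'
from h import *
for n in ("side","scene","wrist"):
    c,K,T=cam(n); cv2.imwrite(f"pics/{n}_end.png",c["color"])
    for d in bot.mark_of(n,"knob0"): print(n,np.round(d["location"],1),round(d["confidence"],2))
    for k in [(0.5522,0.0798),(0.5290,-0.1069)]: print(n,k,[np.round(proj(K,T,(*k,z)),1) for z in (.149,.152,.156)])
E
```

```text
77.65 [0.5227 0.0535 0.2791] [ 179.8    -0.26 -138.34] F [ 0.4 -0.   0.4] M [ 0.05  0.01 -0.03]
side [324.9 198. ] 0.66
side [313.5 171.5] 0.46
side (0.5522, 0.0798) [array([314.4, 175.3]), array([314.4, 174.4]), array([314.4, 173.2])]
side (0.529, -0.1069) [array([324., 199.]), array([324., 198.]), array([324.1, 196.6])]
scene [306.2 199.5] 0.51
scene [349.6 170.2] 0.48
scene (0.5522, 0.0798) [array([307.3, 200.5]), array([307.2, 199.8]), array([307.2, 198.8])]
scene (0.529, -0.1069) [array([351.6, 171.2]), array([351.6, 170.5]), array([351.7, 169.5])]
wrist [159.2  58.8] 0.95
wrist [324.7 232.2] 0.76
wrist (0.5522, 0.0798) [array([326.2, 232.8]), array([326.2, 234.2]), array([326.3, 236. ])]
wrist (0.529, -0.1069) [array([161.5,  60. ]), array([159.7,  59.7]), array([157.1,  59.2])]
```

```bash
python3 -c "
from workcell import bot
print(bot.job_done())"
```

```text
the job is handed in; nothing more can be done
None
```

The job is handed in at about 78 s: all three loggers are down in nests, the top plate is home on both guide pins, and both knobs are turned to the stop and sprung back; I had no direct joint readings, so the locking rests on force and camera checks, and no verdict came back.

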